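# Load the board test fixture and connect the probe

### The arm

A 6-joint arm with a two-finger parallel gripper is mounted at the origin on the work surface. World frame = base frame: x ahead of the robot, y to its left, z up, the work surface at z = 0. Lengths are in mm, angles in degrees, forces in N, time in s.
With the tool pointing down it reaches from about 350 to 850 mm from the base axis. Payload 8.1 kg.
Tool frame: the origin (TCP) lies midway between the tips of the shut fingers; the grasp point (between the pads) lies 19 mm behind it; z points along the fingers, y is the line along which they close (so a half turn about z gives the same grasp; the last joint's range is limited). The gripper opens to 85 mm and grips with 20 to 120 N. Pads are 22 mm wide; open, the fingers measure 114 mm over their backs; the gripper's body (76 mm by 85 mm) begins 54 mm behind the grasp point. The pads swing forward as they close: fully open they stand 13 mm farther back than shut.
Start: joints at [-4.893, 7.471, 85.268, -0, 87.261, -4.893], TCP at [600.004, 0.022, 231.292] pointing down, gripper open.
Joint ranges: [-169.43, 169.43], [-51.17, 129.36], [1.28, 143.12], [-76.62, 256.62], [0, 156.53], [-152.29, 152.29]. Speed limits (degrees/s): [136.94, 136.94, 159.86, 180, 180, 180].

### API

Orientations are given as [roll, pitch, yaw] about the fixed x, y, z axes, in that order (R = Rz(yaw) Ry(pitch) Rx(roll)).
In Python, from bench import sensors, optics, r gives the robot as it stands.
- The arm moves only by the tool apply_moves, never from a script. Its argument "targets" is a list of rows, each a list of 7 numbers: the shift along the tool's x, y, z in mm, then the turn, a rotation vector about the tool's x, y, z in rad, then the closure, from 0 (fully open) to 1 (shut). In form: [[x, y, z, wx, wy, wz, claw], ...]. A call has 1 to 20 rows; each row shifts and turns the commanded pose from where the row before left it, along the tool's axes as they then stand; what a row does not reach is not made up. A row lasts 1/8 s, in which the tool goes at most 62.5 mm and 10.7 degrees, less where a joint would pass 70% of its speed; a pose out of reach is approached as far as the arm can. A call is refused whole if a number of a shift passes 62.5 or a number of a turn 0.188, either way. A call with a gripper value outside its range is refused whole. The fingers move at their own pace and stop on an object; "force" is the grip in N (left out, the last holds). Time passes only in rows, so rows that do not move let the fingers close. It gives the time, the measured TCP pose, the force, the opening and the grip force at its end, in the units of the state.
- sensors.sense(): the state, without advancing time (a new reading comes with each control period).
- optics.snapshot(name): name is "scene" or "side" or "wrist"; returns the picture (400x640x3 uint8, red, green, blue); there is no depth.
- optics.get_calibration(name): a dict with "camera_matrix" (3x3 intrinsics, pixels), "dist_coeffs" ([k1, k2, p1, p2, k3] as OpenCV has them; the pictures are not rectified), "pose" (4x4, takes a point from camera to world coordinates). Camera axes: x right, y down, z forward; pixel columns grow to the right and rows downward; lengths in mm; the calibration is good to about 2 mm. A picture is of the moment at which its call begins: read the wrist's pose just before it. get_calibration takes no time and is no camera call; for the wrist camera it gives the pose at the moment of the call.
- r.hand_in(): hands the job in; it is judged then, once.
The state is a dict: "time": time; "joint_pos": joint angles; "qd": joint speeds; "joint_efforts": joint torques, N m; "tool_pos": TCP position; "tcp_rot": TCP orientation; "ft_force": force on the tool from outside, world axes, zero at the start; "wrist_torque": the same for the moment, N m; "finger_gap": finger opening in mm; "grip_force": force on a finger pad.
Only numpy, scipy, OpenCV 4.12 (cv2) and the standard library are available. Lean on these libraries where they do the work, as an engineer would, in place of code of your own. Each camera call takes 0.05 s, during which the arm holds its last target. There are 200 camera calls.

### The job

Turn the test fixture's lock collar back to its open stop and lay every circuit board on the bench flat in a compartment of its own length, with its white plug at the notched end. Then turn the collar all the way to its locked stop, and after that move the test probe from its holder into the fixture's terminal opening, fully home. Leave everything else on the bench where it is.

Things in the scene. Friction and masses are not known exactly. Their poses are not given: they have to be found in the camera images.
- fixture: fixed black test fixture, 212 x 212 mm plate, 6 mm thick, with five board compartments between 5 mm aluminium walls whose tops are 16 mm above the bench; origin centre of its underside, z up. Near row (towards -x): three short compartments, length along x; behind them two long ones, length along y; at the +x, -y corner the lock collar and a terminal block
- short_bay1 (a point): centre of the floor (6 mm above the bench) of a short compartment, inside 92 mm along fixture x by 64 mm along y; axes as the fixture's; its notch, a 32 mm gap in the wall, is at the -x end: a short board's plug goes to that end
- short_bay2 (a point): centre of the floor (6 mm above the bench) of a short compartment, inside 92 mm along fixture x by 64 mm along y; axes as the fixture's; its notch, a 32 mm gap in the wall, is at the -x end: a short board's plug goes to that end
- short_bay3 (a point): centre of the floor (6 mm above the bench) of a short compartment, inside 92 mm along fixture x by 64 mm along y; axes as the fixture's; its notch, a 32 mm gap in the wall, is at the -x end: a short board's plug goes to that end
- long_bay1 (a point): centre of the floor (6 mm above the bench) of a long compartment, inside 136 mm along fixture y by 50 mm along x; axes as the fixture's; its notch, a 24 mm gap in the wall, is at the +y end: a long board's plug goes to that end
- long_bay2 (a point): centre of the floor (6 mm above the bench) of a long compartment, inside 136 mm along fixture y by 50 mm along x; axes as the fixture's; its notch, a 24 mm gap in the wall, is at the +y end: a long board's plug goes to that end
- collar (a joint): captive lock collar, a 56 mm steel ring with an upright grip bar across it, turning about the vertical; 0 = open mark (stop; grip bar along fixture x), grows counter-clockwise from above to 1.25 rad = locked stop; stays where it is left
- collar_grip (a point): middle of the collar's grip bar, 53 mm above the bench, on the turning axis; bar 50 mm long along the point's x axis, 14 mm thick, from 37 to 63 mm above the bench; point turns with the collar
- terminal (a point): middle of the mouth of the terminal opening in the grey 36 mm square terminal block on the fixture, 38 mm above the bench; round vertical hole 10.5 mm wide, 31 mm deep
- short1: one short power-supply circuit board (may be absent), dark green 80 x 50 x 4 mm slab lying flat, with a silver heat sink standing on its middle (44 mm along the board, 16 mm across, top 44 mm above the underside; the place to grip) and a white plug block at its +x end (14 x 30 mm, top 15 mm above the underside). Origin: centre of the underside; x along the board to the plug, z up
- short2: one short power-supply circuit board (may be absent), dark green 80 x 50 x 4 mm slab lying flat, with a silver heat sink standing on its middle (44 mm along the board, 16 mm across, top 44 mm above the underside; the place to grip) and a white plug block at its +x end (14 x 30 mm, top 15 mm above the underside). Origin: centre of the underside; x along the board to the plug, z up
- short3: one short power-supply circuit board (may be absent), dark green 80 x 50 x 4 mm slab lying flat, with a silver heat sink standing on its middle (44 mm along the board, 16 mm across, top 44 mm above the underside; the place to grip) and a white plug block at its +x end (14 x 30 mm, top 15 mm above the underside). Origin: centre of the underside; x along the board to the plug, z up
- long1: one long power-supply circuit board (may be absent), dark green 124 x 38 x 4 mm slab lying flat, with a silver heat sink standing on its middle (44 mm along the board, 16 mm across, top 44 mm above the underside; the place to grip) and a white plug block at its +x end (14 x 30 mm, top 15 mm above the underside). Origin: centre of the underside; x along the board to the plug, z up
- long2: one long power-supply circuit board (may be absent), dark green 124 x 38 x 4 mm slab lying flat, with a silver heat sink standing on its middle (44 mm along the board, 16 mm across, top 44 mm above the underside; the place to grip) and a white plug block at its +x end (14 x 30 mm, top 15 mm above the underside). Origin: centre of the underside; x along the board to the plug, z up
- probe: test probe, starts upright in its holder: brass pin 8 mm thick and 30 mm long below a black round handle 20 mm thick and 68 mm long (104 mm in all; grip the handle about 70 mm above the tip). Origin: tip of the pin; z up along the probe
- holder: fixed black probe holder, 60 x 60 x 40 mm block with a hole in which the probe starts, its handle's shoulder on the block; origin centre of the underside
- tape_roll: bystander, to be left alone: roll of yellow tape lying flat, 104 mm wide, 22 mm high; origin centre of the underside
- tape_stack: bystander, to be left alone: stack of yellow tape rolls, 104 mm wide, 88 mm high; origin centre of the underside
- screw_cup: bystander, to be left alone: small steel screw cup, 44 mm wide, 35 mm high; origin centre of the underside
- wire_spool: bystander, to be left alone: grey wire spool, 42 mm wide, 32 mm high; origin centre of the underside
- pliers: bystander, to be left alone: pliers with yellow grips, 130 mm long, lying; origin centre of the underside
- parts_bin: bystander, to be left alone: blue open parts bin 120 x 100 x 60 mm; origin centre of the underside
- flux_bottle: bystander, to be left alone: white flux bottle 50 mm wide, 110 mm high; origin centre of the underside
There are look-alikes about, which are no part of the job. Of the things that look like the probe, the smallest one is meant.

How it is judged (in metres and radians):
On the way, in this order (a step that is already met when the one before it is completed fails the run):
1. the collar is turned to its open stop (value of joint collar below 0.13 rad), for 0.2 s.
2. with the collar still open, every board that is there lies flat in a compartment of its length, plug at the notched end (((x of short1 in the frame of short_bay1 between -0.011 and 0.011 m and y of short1 in the frame of short_bay1 between -0.012 and 0.012 m and z of short1 in the frame of short_bay1 below 0.005 m and x of fixture in the frame of short1 below -0.02 m) or (x of short1 in the frame of short_bay2 between -0.011 and 0.011 m and y of short1 in the frame of short_bay2 between -0.012 and 0.012 m and z of short1 in the frame of short_bay2 below 0.005 m and x of fixture in the frame of short1 below -0.02 m) or (x of short1 in the frame of short_bay3 between -0.011 and 0.011 m and y of short1 in the frame of short_bay3 between -0.012 and 0.012 m and z of short1 in the frame of short_bay3 below 0.005 m and x of fixture in the frame of short1 below -0.02 m)) and angle between each of short1, short2, short3, long1, long2's own z axis and vertical below 0.08 rad and ((x of short2 in the frame of short_bay1 between -0.011 and 0.011 m and y of short2 in the frame of short_bay1 between -0.012 and 0.012 m and z of short2 in the frame of short_bay1 below 0.005 m and x of fixture in the frame of short2 below -0.02 m) or (x of short2 in the frame of short_bay2 between -0.011 and 0.011 m and y of short2 in the frame of short_bay2 between -0.012 and 0.012 m and z of short2 in the frame of short_bay2 below 0.005 m and x of fixture in the frame of short2 below -0.02 m) or (x of short2 in the frame of short_bay3 between -0.011 and 0.011 m and y of short2 in the frame of short_bay3 between -0.012 and 0.012 m and z of short2 in the frame of short_bay3 below 0.005 m and x of fixture in the frame of short2 below -0.02 m)) and ((x of short3 in the frame of short_bay1 between -0.011 and 0.011 m and y of short3 in the frame of short_bay1 between -0.012 and 0.012 m and z of short3 in the frame of short_bay1 below 0.005 m and x of fixture in the frame of short3 below -0.02 m) or (x of short3 in the frame of short_bay2 between -0.011 and 0.011 m and y of short3 in the frame of short_bay2 between -0.012 and 0.012 m and z of short3 in the frame of short_bay2 below 0.005 m and x of fixture in the frame of short3 below -0.02 m) or (x of short3 in the frame of short_bay3 between -0.011 and 0.011 m and y of short3 in the frame of short_bay3 between -0.012 and 0.012 m and z of short3 in the frame of short_bay3 below 0.005 m and x of fixture in the frame of short3 below -0.02 m)) and ((y of long1 in the frame of long_bay1 between -0.011 and 0.011 m and x of long1 in the frame of long_bay1 between -0.012 and 0.012 m and z of long1 in the frame of long_bay1 below 0.005 m and x of terminal in the frame of long1 below -0.06 m) or (y of long1 in the frame of long_bay2 between -0.011 and 0.011 m and x of long1 in the frame of long_bay2 between -0.012 and 0.012 m and z of long1 in the frame of long_bay2 below 0.005 m and x of terminal in the frame of long1 below -0.06 m)) and ((y of long2 in the frame of long_bay1 between -0.011 and 0.011 m and x of long2 in the frame of long_bay1 between -0.012 and 0.012 m and z of long2 in the frame of long_bay1 below 0.005 m and x of terminal in the frame of long2 below -0.06 m) or (y of long2 in the frame of long_bay2 between -0.011 and 0.011 m and x of long2 in the frame of long_bay2 between -0.012 and 0.012 m and z of long2 in the frame of long_bay2 below 0.005 m and x of terminal in the frame of long2 below -0.06 m)) and linear speed of each of short1, short2, short3, long1, long2 below 0.03 m/s and value of joint collar below 0.3 rad), for 0.3 s.
3. the collar is turned to its locked stop (value of joint collar above 1.12 rad), for 0.2 s.
4. the probe's pin is fully in the terminal opening (horizontal distance between probe and terminal below 0.005 m and z of probe in the frame of fixture below 0.014 m and angle between probe's own z axis and vertical below 0.12 rad), for 0.2 s.
At the end, for the whole second after the job is handed in: Each board present lies flat (0.08 rad, 5 mm) in a compartment of its length, within 11 mm lengthwise and 12 mm sideways, plug at the notch; collar beyond 1.12 rad; probe tip within 5 mm of the terminal axis, at least 24 mm deep, upright within 0.12 rad; all at rest (all of step 4 and ((x of short1 in the frame of short_bay1 between -0.011 and 0.011 m and y of short1 in the frame of short_bay1 between -0.012 and 0.012 m and z of short1 in the frame of short_bay1 below 0.005 m and x of fixture in the frame of short1 below -0.02 m) or (x of short1 in the frame of short_bay2 between -0.011 and 0.011 m and y of short1 in the frame of short_bay2 between -0.012 and 0.012 m and z of short1 in the frame of short_bay2 below 0.005 m and x of fixture in the frame of short1 below -0.02 m) or (x of short1 in the frame of short_bay3 between -0.011 and 0.011 m and y of short1 in the frame of short_bay3 between -0.012 and 0.012 m and z of short1 in the frame of short_bay3 below 0.005 m and x of fixture in the frame of short1 below -0.02 m)) and angle between each of short1, short2, short3, long1, long2's own z axis and vertical below 0.08 rad and ((x of short2 in the frame of short_bay1 between -0.011 and 0.011 m and y of short2 in the frame of short_bay1 between -0.012 and 0.012 m and z of short2 in the frame of short_bay1 below 0.005 m and x of fixture in the frame of short2 below -0.02 m) or (x of short2 in the frame of short_bay2 between -0.011 and 0.011 m and y of short2 in the frame of short_bay2 between -0.012 and 0.012 m and z of short2 in the frame of short_bay2 below 0.005 m and x of fixture in the frame of short2 below -0.02 m) or (x of short2 in the frame of short_bay3 between -0.011 and 0.011 m and y of short2 in the frame of short_bay3 between -0.012 and 0.012 m and z of short2 in the frame of short_bay3 below 0.005 m and x of fixture in the frame of short2 below -0.02 m)) and ((x of short3 in the frame of short_bay1 between -0.011 and 0.011 m and y of short3 in the frame of short_bay1 between -0.012 and 0.012 m and z of short3 in the frame of short_bay1 below 0.005 m and x of fixture in the frame of short3 below -0.02 m) or (x of short3 in the frame of short_bay2 between -0.011 and 0.011 m and y of short3 in the frame of short_bay2 between -0.012 and 0.012 m and z of short3 in the frame of short_bay2 below 0.005 m and x of fixture in the frame of short3 below -0.02 m) or (x of short3 in the frame of short_bay3 between -0.011 and 0.011 m and y of short3 in the frame of short_bay3 between -0.012 and 0.012 m and z of short3 in the frame of short_bay3 below 0.005 m and x of fixture in the frame of short3 below -0.02 m)) and ((y of long1 in the frame of long_bay1 between -0.011 and 0.011 m and x of long1 in the frame of long_bay1 between -0.012 and 0.012 m and z of long1 in the frame of long_bay1 below 0.005 m and x of terminal in the frame of long1 below -0.06 m) or (y of long1 in the frame of long_bay2 between -0.011 and 0.011 m and x of long1 in the frame of long_bay2 between -0.012 and 0.012 m and z of long1 in the frame of long_bay2 below 0.005 m and x of terminal in the frame of long1 below -0.06 m)) and ((y of long2 in the frame of long_bay1 between -0.011 and 0.011 m and x of long2 in the frame of long_bay1 between -0.012 and 0.012 m and z of long2 in the frame of long_bay1 below 0.005 m and x of terminal in the frame of long2 below -0.06 m) or (y of long2 in the frame of long_bay2 between -0.011 and 0.011 m and x of long2 in the frame of long_bay2 between -0.012 and 0.012 m and z of long2 in the frame of long_bay2 below 0.005 m and x of terminal in the frame of long2 below -0.06 m)) and linear speed of each of short1, short2, short3, long1, long2, probe below 0.03 m/s and value of joint collar above 1.12 rad); the robot touches nothing.
It fails at once if one of the bystanders is moved more than 4 cm (distance of any of tape_roll, tape_stack, screw_cup, wire_spool, pliers, parts_bin, flux_bottle from where it was at the start of the episode above 0.04 m).
Of short1, short2, short3, long1, long2 only 4 to 5 are there at a start; the rules pass over those that are not, and their reading is None.
At some moment in a run one of short1, short2, short3, long1, long2 may be knocked a few centimetres aside while the robot is not near it.
It also fails if it takes over 210 s, if anything falls off the work surface, if the arm or the gripper's body presses on something with over 40 N, if the wrist force passes 120 N, or if a joint passes its speed limit or range.

## Working session

There is one attempt and no reset: what is moved stays moved. The work goes in short steps, Python scripts to look and compute and a tool call to move; the robot and the scene stay as the last step left them, time stands still between calls to the robot, and variables do not carry over. Pictures are saved under pics/ and viewed, at most 16 in all, crops included, and the job is handed in when it is done.

Besides the shell and the picture viewer there is one more tool, called after ">>>" by a JSON object that holds its "op" and its "data". apply_moves: Moves the arm, as the interface text tells. Its arguments: {"type":"object","properties":{"targets":{"type":"array"},"force":{"type":"number"}},"required":["targets"]}

```bash
ls; mkdir -p pics; python3 - <<'E'
from bench import sensors, optics, r
import cv2, numpy as np
s=sensors.sense(); print(s)
for n in ["scene","side","wrist"]:
    im=optics.snapshot(n); cv2.imwrite(f"pics/{n}0.png",im[:,:,::-1])
    c=optics.get_calibration(n); print(n,np.round(c["camera_matrix"],1).tolist(),np.round(c["dist_coeffs"],4).tolist(),np.round(c["pose"],3).tolist())
E
```

```text
pics
{'time': 0.0, 'joint_pos': array([-4.89366442e+00,  7.51506460e+00,  8.53292816e+01,  5.27084360e-04,
        8.72638019e+01, -4.89324709e+00]), 'qd': array([ 0.01729106, -0.1152513 ,  0.04453997,  0.00917015,  0.02914942,
       -0.03247054]), 'joint_efforts': array([-1.90700346e-03, -5.69404185e+01, -5.00557995e+01, -2.19391650e-04,
        1.44415747e-02,  7.24149572e-05]), 'tool_pos': array([5.9943719e+02, 6.7559871e-02, 2.3024489e+02]), 'tcp_rot': array([-1.79892291e+02, -9.74949025e-03,  8.99995478e+01]), 'ft_force': array([-1.37786599, -0.19858009, -0.27949921]), 'wrist_torque': array([-0.05278245, -0.0134647 ,  0.02943985]), 'grip_force': 0.0, 'finger_gap': 85.748406936468}
scene [[403.3, 0.0, 317.8], [0.0, 403.3, 199.4], [0.0, 0.0, 1.0]] [-0.0145, 0.0, 0.0, 0.0, 0.0] [[-0.744, 0.414, -0.523, 1091.086], [0.668, 0.459, -0.586, 630.831], [-0.003, -0.786, -0.618, 737.813], [0.0, 0.0, 0.0, 1.0]]
side [[511.2, 0.0, 326.8], [0.0, 511.2, 202.1], [0.0, 0.0, 1.0]] [0.042, 0.0, 0.0, 0.0, 0.0] [[0.977, -0.123, 0.172, 248.407], [-0.211, -0.509, 0.834, -1333.795], [-0.015, -0.852, -0.524, 901.982], [0.0, 0.0, 0.0, 1.0]]
wrist [[282.7, 0.0, 316.8], [0.0, 282.7, 197.6], [0.0, 0.0, 1.0]] [-0.0515, 0.0, 0.0, 0.0, 0.0] [[1.0, 0.0, -0.002, 600.415], [-0.0, -0.949, -0.314, 80.828], [-0.002, 0.314, -0.949, 373.454], [0.0, 0.0, 0.0, 1.0]]
```

View pics/scene0.png

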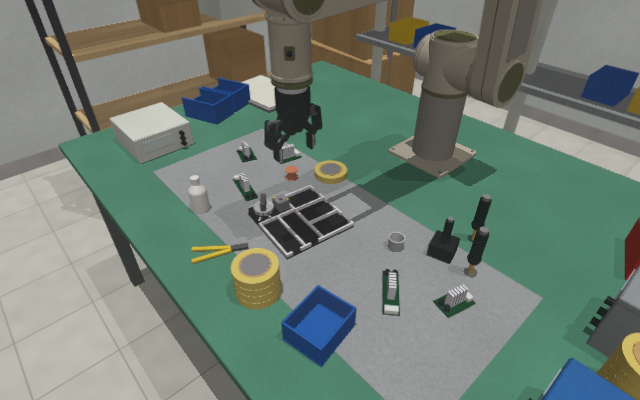

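View pics/side0.png

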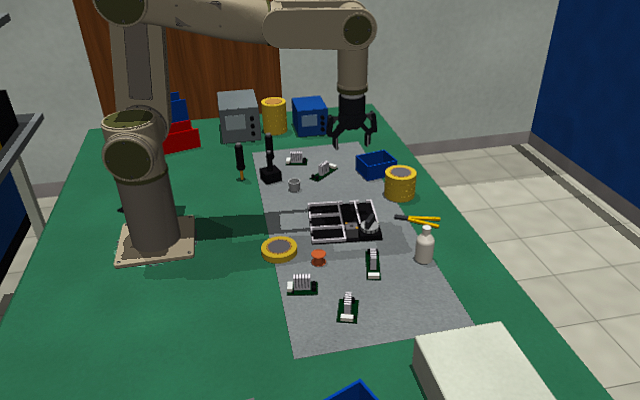

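View pics/wrist0.png

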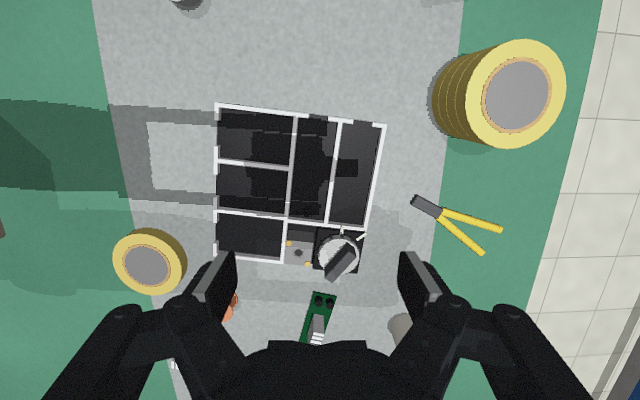

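The three views show the fixture (wrist 215-385, 103-270, walls silver, collar at 340,252). There are five boards: scene (247,152), (288,152), (245,187), (391,292) and (457,300). Three probe-like things stand at scene (448,235), (482,212) and (479,250), and the one at (448,235), in the black block, is the smallest. Next I'll get rough positions.

```bash
cat > h.py <<'E'
import numpy as np, cv2
from scipy.spatial.transform import Rotation as R
def snap(name,fn=None):
    from bench import optics
    c=optics.get_calibration(name); im=optics.snapshot(name)[:,:,::-1].copy()
    cal=dict(K=np.array(c["camera_matrix"],float),D=np.array(c["dist_coeffs"],float),T=np.array(c["pose"],float))
    if fn: cv2.imwrite(f"pics/{fn}.png",im); np.savez(f"pics/{fn}.npz",**cal)
    return im,cal
def load(fn): return cv2.imread(f"pics/{fn}.png"),dict(np.load(f"pics/{fn}.npz"))
def plane(cal,uv,z):
    uv=np.array(uv,float).reshape(-1,1,2)
    n=cv2.undistortPoints(uv,cal["K"],cal["D"]).reshape(-1,2)
    d=np.c_[n,np.ones(len(n))]@cal["T"][:3,:3].T; o=cal["T"][:3,3]
    return o+d*((z-o[2])/d[:,2:3])
def proj(cal,P):
    Ti=np.linalg.inv(cal["T"])
    return cv2.projectPoints(np.array(P,float).reshape(-1,1,3),cv2.Rodrigues(Ti[:3,:3])[0],Ti[:3,3],cal["K"],cal["D"])[0].reshape(-1,2)
def pose2(x,y,yaw):
    c,s=np.cos(yaw),np.sin(yaw); return np.array([[c,-s,x],[s,c,y]])
def body(p,P):  # p=(x,y,yaw rad), P Nx3
    P=np.array(P,float).reshape(-1,3); T=pose2(*p); return np.c_[P[:,:2]@T[:,:2].T+T[:,2],P[:,2]]
E
python3 - <<'E'
from h import *
from bench import optics
for n in ["scene","side","wrist"]:
    c=optics.get_calibration(n); np.savez(f"pics/{n}0.npz",K=c["camera_matrix"],D=c["dist_coeffs"],T=c["pose"])
np.set_printoptions(precision=0,suppress=True)
im,c=load("scene0"); print(plane(c,[(247,155),(288,158),(245,190),(391,300),(457,305),(443,253),(397,245)],5)[:,:2].tolist(), plane(c,[(474,241),(470,273)],0)[:,:2].tolist())
im,c=load("side0"); print(plane(c,[(296,161),(323,174),(372,272),(301,289),(347,315),(270,176),(240,180),(318,262),(280,250)],5)[:,:2].tolist())
im,c=load("wrist0"); print(plane(c,[(216,103),(386,125),(214,260),(318,305)],16)[:,:2].tolist())
E
```

```text
[[486.50978950544413, -409.4123307678402], [394.3785739937007, -300.1710620939184], [603.8090510858962, -246.3303269497775], [591.954530347379, 315.87562827349336], [494.39570522616077, 422.47126951917005], [382.63556543080836, 309.2631747317253], [446.23907965832234, 213.3994522991631]] [[280.6846757778302, 336.3185368470692], [386.04153894864066, 389.3836470262024]]
[[491.5800210540045, 419.2406157574526], [571.3670145305094, 291.5175499344439], [586.512273730594, -290.27286074406516], [385.55515330673427, -314.66519356075844], [479.7921401509713, -434.63216389236607], [379.4130759849619, 322.5092642752679], [270.1010505423807, 318.0578583085819], [451.3328485996574, -213.57074916980196], [354.5663346843892, -133.1830411607184]]
[[477.4922547287564, 83.3118527445826], [685.252883956971, 56.88053386575158], [450.43451079636804, -133.1590401359999], [601.6458982218866, -211.4705581683098]]
```

>>> {"op": "apply_moves", "data": {"targets": [[-41, -14, 0, 0, 0, 0, 0], [-41, -14, 0, 0, 0, 0, 0], [-41, -14, 0, 0, 0, 0, 0], [-41, -14, 0, 0, 0, 0, 0], [-41, -14, 0, 0, 0, 0, 0], [-41, -14, 0, 0, 0, 0, 0], [-41, -14, 0, 0, 0, 0, 0], [0, 0, 0, 0, 0, 0, 0], [0, 0, 0, 0, 0, 0, 0], [0, 0, 0, 0, 0, 0, 0]], "force": 60}}

```text
time: 1.4
tool_pos: [502.4, -286.0, 231.2]
tcp_rot: [-180.0, -0.0, 90.1]
ft_force: [0.6, -0.2, 0.4]
finger_gap: 85.7
grip_force: 0.0
```

```bash
python3 -c "
from h import *
snap('wrist','w1')"
```

>>> {"op": "apply_moves", "data": {"targets": [[40, 3, 0, 0, 0, 0, 0], [40, 3, 0, 0, 0, 0, 0], [40, 3, 0, 0, 0, 0, 0], [40, 3, 0, 0, 0, 0, 0], [40, 3, 0, 0, 0, 0, 0], [40, 3, 0, 0, 0, 0, 0], [40, 3, 0, 0, 0, 0, 0], [40, 3, 0, 0, 0, 0, 0], [40, 0, 0, 0, 0, 0, 0], [40, 0, 0, 0, 0, 0, 0], [40, 0, 0, 0, 0, 0, 0], [40, 0, 0, 0, 0, 0, 0], [40, 0, 0, 0, 0, 0, 0], [40, 0, 0, 0, 0, 0, 0], [40, 0, 0, 0, 0, 0, 0], [40, 0, 0, 0, 0, 0, 0], [40, 0, 0, 0, 0, 0, 0], [0, 0, 0, 0, 0, 0, 0], [0, 0, 0, 0, 0, 0, 0], [0, 0, 0, 0, 0, 0, 0]]}}

```text
time: 3.95
tool_pos: [526.1, 392.3, 231.4]
tcp_rot: [180.0, 0.0, 90.0]
ft_force: [-0.1, -0.4, -0.8]
finger_gap: 85.5
grip_force: 0.0
```

```bash
python3 -c "
from h import *
a,_=snap('wrist','w2')
cv2.imwrite('pics/m1.png',np.vstack([load('w1')[0][60:360,:],a[60:360,:]]))"
```

```text
(no output)
```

View pics/m1.png

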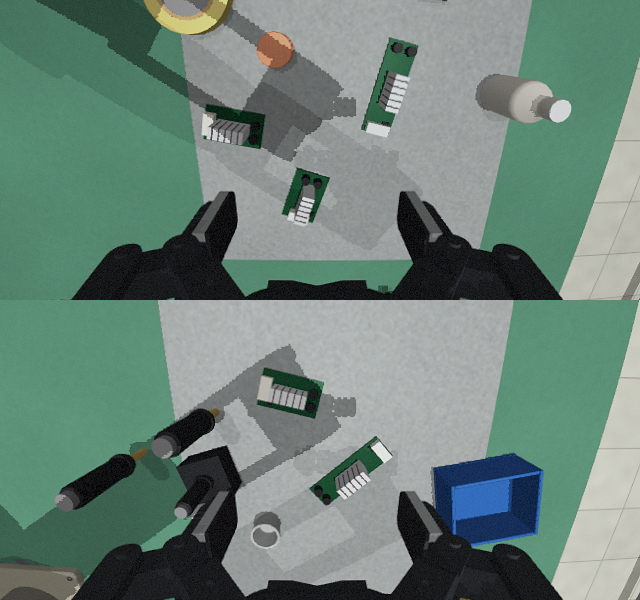

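The top half (w1) shows the right-hand boards: a short at (233,127), a short at (305,195) and a long at (390,85). The bottom half (w2) shows a short at (290,392), a long at (350,470), and three probes. The one in the black holder is at (195,490). All five boards are present, so I'll fit the fixture and board poses.

```bash
cat >> h.py <<'E'
from scipy.optimize import minimize
# fixture wall centrelines (z=16): x0,y0,x1,y1
W=[(-103.5,-106,-103.5,106),(-6.5,-106,-6.5,106),(48.5,-40,48.5,106),(103.5,-40,103.5,106),(-106,103.5,106,103.5),(-106,34.5,-6.5,34.5),(-106,-34.5,-6.5,-34.5),(-106,-103.5,-6.5,-103.5),(-6.5,-37.5,106,-37.5)]
def wallpts(off=0):
    P=[]
    for a,b,c,d in W:
        t=np.linspace(.02,.98,60)[:,None]; n=np.array([b-d,c-a])/np.hypot(b-d,c-a)
        P.append(np.array([a,b])*(1-t)+np.array([c,d])*t+off*n)
    P=np.vstack(P); return np.c_[P,np.full(len(P),16.)]
def samp(g,uv): return cv2.remap(g,uv[:,0].astype(np.float32)[:,None],uv[:,1].astype(np.float32)[:,None],cv2.INTER_LINEAR).ravel()
def fit_fix(im,cal,p0):
    g=cv2.GaussianBlur(im,(0,0),1.0).min(axis=2).astype(np.float32)
    P0,Pa,Pb=wallpts(),wallpts(6),wallpts(-6)
    def f(q):
        p=(q[0],q[1],q[2]/100); s=lambda P:np.minimum(samp(g,proj(cal,body(p,P))),200)
        return -(2*s(P0)-s(Pa)-s(Pb)).mean()
    m=minimize(f,[p0[0],p0[1],p0[2]*100],method="Nelder-Mead",options=dict(initial_simplex=np.array([p0[0],p0[1],p0[2]*100])+np.array([[0,0,0],[6,0,0],[0,6,0],[0,0,4]])))
    return (m.x[0],m.x[1],m.x[2]/100),m.fun
def box(x0,x1,y0,y1,z0,z1): return [(x,y,z) for x in(x0,x1) for y in(y0,y1) for z in(z0,z1)]
def rast(cal,p,P,sh,S):
    m=np.zeros((sh[0]*S,sh[1]*S),np.uint8); h=cv2.convexHull((proj(cal,body(p,P))*S).astype(np.float32)); cv2.fillConvexPoly(m,np.round(h).astype(np.int32),1); return m
def greenmask(im):
    i=im.astype(int); b,g,r=i[...,0],i[...,1],i[...,2]
    return ((g>1.5*r)&(g>1.25*b)&(g>18)&(g<115)).astype(np.uint8)
def fit_board(im,cal,p0,long,S=4,z0=0):
    L,Wd=(62,19) if long else (40,25); c=proj(cal,[(p0[0],p0[1],5)])[0]; x,y=int(c[0])-80,int(c[1])-80
    gm=np.zeros(im.shape[:2],np.uint8); a,b=max(x,0),max(y,0); gm[b:y+160,a:x+160]=greenmask(im)[b:y+160,a:x+160]
    n,l,st,ce=cv2.connectedComponentsWithStats(cv2.dilate(gm,np.ones((3,3))))
    keep=[k for k in range(1,n) if st[k,4]>30 and np.hypot(*(ce[k]-c))<45 and st[k,4]<6000]; gm=gm*np.isin(l,keep)
    G=cv2.resize(gm*255,None,fx=S,fy=S,interpolation=cv2.INTER_LINEAR)>127
    Bk=cv2.resize((im.max(axis=2)<60).astype(np.uint8)*255,None,fx=S,fy=S)>127
    def f(q):
        p=(q[0],q[1],q[2]/50); sl=rast(cal,p,box(-L,L,-Wd,Wd,z0,z0+4),im.shape,S)>0
        oc=(rast(cal,p,box(-22,22,-8,8,z0+4,z0+44),im.shape,S)>0)|(rast(cal,p,box(L-14,L,-15,15,z0+4,z0+15),im.shape,S)>0)
        vis=sl&~oc
        return ((G&~sl).sum()*1.+(vis&~(G|Bk)).sum()+(G&oc).sum()*.7)/S/S
    q0=np.array([p0[0],p0[1],p0[2]*50]); m=None
    for k in (8,3): m=minimize(f,q0,method="Nelder-Mead",options=dict(initial_simplex=q0+k*np.array([[0,0,0],[1,0,0],[0,1,0],[-.7,-.7,1]]),maxiter=70)); q0=m.x
    return (q0[0],q0[1],q0[2]/50),m.fun,int(gm.sum())
def draw(im,cal,p,boxes,col=(0,0,255)):
    E=[(0,1),(0,2),(0,4),(1,3),(1,5),(2,3),(2,6),(3,7),(4,5),(4,6),(5,7),(6,7)]
    for b in boxes:
        uv=proj(cal,body(p,box(*b)))
        for i,j in E: cv2.line(im,tuple(int(v*16) for v in uv[i]),tuple(int(v*16) for v in uv[j]),col,1,cv2.LINE_AA,4)
def bb(long,z=0):
    L,Wd=(62,19) if long else (40,25); return [(-L,L,-Wd,Wd,z,z+4),(-22,22,-8,8,z+4,z+44),(L-14,L,-15,15,z+4,z+15)]
def crop(im,c,w,h,s): x,y=int(c[0]-w/2),int(c[1]-h/2); x,y=max(0,min(x,640-w)),max(0,min(y,400-h)); return cv2.resize(im[y:y+h,x:x+w],None,fx=s,fy=s,interpolation=cv2.INTER_CUBIC)
E
cat > m.py <<'E'
from h import *
def pb(cal,a,b): # sink-opposite end, plug end pixels
    q=plane(cal,[a,b],4); d=q[1]-q[0]; return (*q.mean(0)[:2],np.arctan2(d[1],d[0]))
out={}; tiles=[]
im,c=load("wrist0"); p,f=fit_fix(im,c,(569,-36,-.125)); print("fix",np.round(p,3),f); out["fix"]=p
v=im.copy(); 
for a,b,cc,d in W: draw(v,c,p,[(min(a,cc),max(a,cc),min(b,d),max(b,d),16,16)])
tiles.append(crop(v,(300,190),200,200,2))
for n,w,a,b,L in [("A","w1",(265,190),(205,182),0),("B","w1",(314,235),(295,280),0),("C","w1",(405,105),(376,190),1),("D","w2",(318,165),(262,145),0),("E","w2",(318,255),(386,208),1)]:
    im,c=load(w); p0=pb(c,a,b); p,f,g=fit_board(im,c,p0,L); print(n,np.round(p0,2),np.round(p,3),round(f,1),g); out[n]=p
    v=im.copy(); draw(v,c,p,bb(L)); tiles.append(crop(v,proj(c,[(p[0],p[1],10)])[0],133,133,2.01)[:266,:266])
t=[cv2.resize(x,(266,266)) for x in tiles]
cv2.imwrite("pics/m2.png",np.vstack([np.hstack(t[:3]),np.hstack(t[3:])]))
import json; json.dump({k:list(map(float,v)) for k,v in out.items()},open("poses.json","w"))
E
python3 m.py
```

```text
fix [ 5.67694e+02 -3.31100e+01 -1.22000e-01] -187.82510375976562
A [ 391.1  -311.15    3.  ] [ 388.783 -313.052    2.962] 79.4 790
B [ 484.31 -422.78   -1.94] [ 485.489 -421.27    -1.908] 90.5 807
C [ 598.83 -260.84   -1.83] [ 597.741 -261.027   -1.824] 202.4 1445
D [491.67 409.34   2.79] [491.413 410.816   2.887] 191.1 1004
E [575.95 297.76   0.66] [574.844 296.335   0.718] 126.4 1039
```

View pics/m2.png

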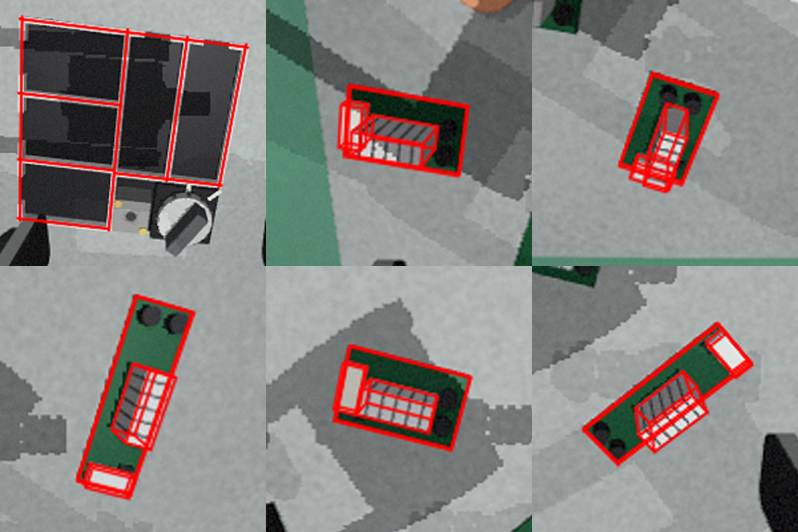

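The overlays fit all five boards and the fixture walls well (yaw about -7°). Next I'll look closer at the collar and terminal.

>>> {"op": "apply_moves", "data": {"targets": [[-41, 8, 2, 0, 0, 0, 0], [-41, 8, 2, 0, 0, 0, 0], [-41, 8, 2, 0, 0, 0, 0], [-41, 8, 2, 0, 0, 0, 0], [-41, 8, 2, 0, 0, 0, 0], [-41, 8, 2, 0, 0, 0, 0], [-41, 8, 2, 0, 0, 0, 0], [-41, 8, 2, 0, 0, 0, 0], [-41, 9, 2, 0, 0, 0, 0], [-41, 9, 3, 0, 0, 0, 0], [-41, 9, 4, 0, 0, 0, 0], [-41, 9, 5, 0, 0, 0, 0], [0, 0, 0, 0, 0, 0, 0], [0, 0, 0, 0, 0, 0, 0], [0, 0, 0, 0, 0, 0, 0]]}}

```text
time: 5.88
tool_pos: [625.9, -98.2, 201.7]
tcp_rot: [180.0, -0.0, 90.0]
ft_force: [-0.4, 1.0, -0.4]
finger_gap: 85.3
grip_force: 0.0
```

```bash
python3 - <<'E'
from h import *
im,c=snap('wrist','w3'); p,f=fit_fix(im,c,(568,-33,-.122)); print(np.round(p,3),f)
v=im.copy()
for a,b,cc,d in W: draw(v,c,p,[(min(a,cc),max(a,cc),min(b,d),max(b,d),16,16)])
o=proj(c,body(p,[(50,-72,30)]))[0]; print(o, int(o[0]-80),int(o[1]-60))
cv2.imwrite('pics/m3.png',crop(v,o,160,120,5))
E
```

```text
[ 5.6771e+02 -3.2957e+01 -1.2500e-01] -195.31800842285156
[301.11893137 188.5923785 ] 221 128
```

View pics/m3.png

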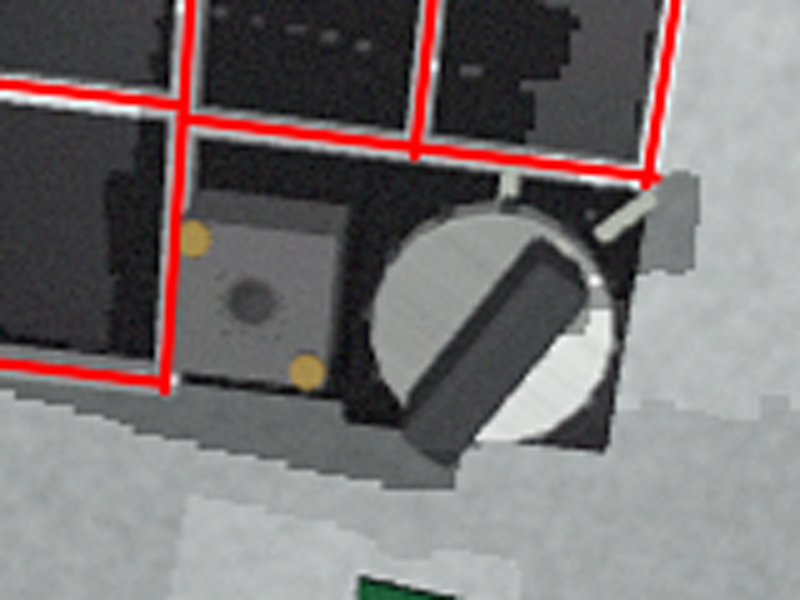

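The crop shows the terminal hole at (252,302) (full picture 271.4,188.4). The ring is centred at (492,322), and the bar's top face has its corners at (550,262), (590,290), (450,467) and (405,428).

```bash
python3 - <<'E'
from h import *
im,c=load('w3'); fp=(567.7,-33.0,-.124)
T=pose2(*fp); inv=lambda q:(q[:,:2]-T[:,2])@T[:,:2]
f=lambda u,v:(u/5+221,v/5+128)
np.set_printoptions(precision=1,suppress=True)
t=plane(c,[f(252,302)],38); print("term",t,inv(t))
for z in(30,37): q=plane(c,[f(492,322),f(371,322),f(613,322)],z); print("ring",z,q,inv(q))
q=plane(c,[f(550,262),f(590,290),f(450,467),f(405,428)],63); print("bar",q.mean(0),inv(q),inv(q).mean(0)); e=(q[0]+q[1]-q[2]-q[3])/2; print(np.hypot(*e[:2]),np.degrees(np.arctan2(e[1],e[0])))
E
```

```text
term [[ 575.2 -108.    38. ]] [[ 16.7 -73.5]]
ring 30 [[ 629.6 -115.2   30. ]
 [ 601.4 -115.2   30. ]
 [ 657.8 -115.2   30. ]] [[ 71.6 -73.9]
 [ 43.6 -77.4]
 [ 99.6 -70.4]]
ring 37 [[ 629.5 -113.1   37. ]
 [ 601.9 -113.1   37. ]
 [ 657.1 -113.    37. ]] [[ 71.3 -71.8]
 [ 43.9 -75.2]
 [ 98.6 -68.4]]
bar [ 630.4 -114.1   63. ] [[ 80.2 -49.5]
 [ 89.3 -54.4]
 [ 65.2 -97.5]
 [ 54.5 -89.7]] [ 72.3 -72.8]
48.48855176763065 52.033503542329115
```

```bash
cat >> h.py <<'E'
def go(x,y,z,yaw=None,cur=None):
    """from the present TCP: turn wz, then shift in the turned tool axes"""
    from bench import sensors
    s=sensors.sense(); t=np.array(s["tool_pos"]); y0=s["tcp_rot"][2]
    if cur is not None: t=np.array(cur[:3],float); y0=cur[3]
    yaw=y0 if yaw is None else yaw
    d=(yaw-y0+180)%360-180
    a=np.radians(yaw); dx,dy,dz=np.array([x,y,z])-t
    sh=(dx*np.cos(a)+dy*np.sin(a), dx*np.sin(a)-dy*np.cos(a), -dz)
    n=max(1,int(np.ceil(abs(np.radians(d))/.16))); m=max(1,int(np.ceil(np.linalg.norm(sh[:2])/40)))
    print(f"turn wz {-np.radians(d):.3f} ({n} rows of {-np.radians(d)/n:.3f}); shift x {sh[0]:.1f} y {sh[1]:.1f} z {sh[2]:.1f}; {m} rows of {sh[0]/m:.1f} {sh[1]/m:.1f}; q1 {s['joint_pos'][0]:.0f} q6 {s['joint_pos'][5]:.0f}")
    return [x,y,z,yaw]
E
python3 -c "
from h import *
go(630,-114.2,41,52)"
```

```text
turn wz 0.664 (5 rows of 0.133); shift x -10.3 y 13.1 z 160.7; 1 rows of -10.3 13.1; q1 -14 q6 -14
```

>>> {"op": "apply_moves", "data": {"targets": [[0, 0, 0, 0, 0, 0.133, 0], [0, 0, 0, 0, 0, 0.133, 0], [0, 0, 0, 0, 0, 0.133, 0], [0, 0, 0, 0, 0, 0.133, 0], [0, 0, 0, 0, 0, 0.133, 0], [-10, 13, 20, 0, 0, 0, 0], [0, 0, 30, 0, 0, 0, 0], [0, 0, 30, 0, 0, 0, 0], [0, 0, 30, 0, 0, 0, 0.2], [0, 0, 25, 0, 0, 0, 0.2], [0, 0, 15, 0, 0, 0, 0.3], [0, 0, 10, 0, 0, 0, 0.4], [0, 0, 0, 0, 0, 0, 1], [0, 0, 0, 0, 0, 0, 1], [0, 0, 0, 0, 0, 0, 1], [0, 0, 0, 0, 0, 0, 1], [0, 0, 0, 0, 0, 0, 1], [0, 0, 0, 0, 0, 0, 1]], "force": 50}}

```text
time: 8.18
tool_pos: [629.6, -114.0, 42.6]
tcp_rot: [-179.9, -0.0, 51.9]
ft_force: [-7.7, 5.1, 6.6]
finger_gap: 12.9
grip_force: 50.4
```

>>> {"op": "apply_moves", "data": {"targets": [[0, 0, 0, 0, 0, 0.1, 1], [0, 0, 0, 0, 0, 0.1, 1], [0, 0, 0, 0, 0, 0.1, 1], [0, 0, 0, 0, 0, 0.1, 1], [0, 0, 0, 0, 0, 0.1, 1], [0, 0, 0, 0, 0, 0.1, 1], [0, 0, 0, 0, 0, 0.1, 1], [0, 0, 0, 0, 0, 0.1, 1], [0, 0, 0, 0, 0, 0.1, 1], [0, 0, 0, 0, 0, 0.1, 1], [0, 0, 0, 0, 0, 0.04, 1], [0, 0, 0, 0, 0, 0, 1], [0, 0, 0, 0, 0, 0, 1]]}}

```text
time: 9.8
tool_pos: [630.0, -115.1, 42.6]
tcp_rot: [180.0, 0.0, -7.6]
ft_force: [-5.5, -0.1, 4.0]
finger_gap: 12.9
grip_force: 50.2
```

```bash
python3 -c "
from bench import sensors
print(sensors.sense())"
```

```text
{'time': 9.8, 'joint_pos': array([-1.49179586e+01,  2.25586685e+01,  8.79485265e+01, -4.53985679e-02,
        6.94909247e+01,  8.27337605e+01]), 'qd': array([ 0.04251646, -0.01671855,  0.03352906,  0.05083606, -0.02540558,
       -0.01407888]), 'joint_efforts': array([  0.30351833, -64.63038683, -46.63561463,   0.70542539,
        -1.77584689,   0.37791233]), 'tool_pos': array([ 629.9549714 , -115.12381316,   42.59307042]), 'tcp_rot': array([ 1.79957583e+02,  3.51889664e-03, -7.63581548e+00]), 'ft_force': array([-5.51841702, -0.06074029,  3.97399416]), 'wrist_torque': array([-0.11445314,  0.87902384,  0.39335241]), 'grip_force': 50.154778361320496, 'finger_gap': 12.932122996386987}
```

Collar torqued at its stop (yaw -7.6°, against the fixture's -7.1°). I'll release, rise and go to hover over board A.

```bash
python3 -c "
from h import *
go(388.8,-313,140,-10.3)"
```

```text
turn wz 0.046 (1 rows of 0.046); shift x -201.9 y 237.8 z -97.4; 8 rows of -25.2 29.7; q1 -15 q6 83
```

>>> {"op": "apply_moves", "data": {"targets": [[0, 0, 0, 0, 0, 0, 0], [0, 0, 0, 0, 0, 0, 0], [0, 0, 0, 0, 0, 0, 0], [0, 0, 0, 0, 0, 0, 0], [0, 0, -40, 0, 0, 0.046, 0], [0, 0, -40, 0, 0, 0, 0], [0, 0, -17, 0, 0, 0, 0], [-25, 30, 0, 0, 0, 0, 0], [-25, 30, 0, 0, 0, 0, 0], [-25, 30, 0, 0, 0, 0, 0], [-25, 30, 0, 0, 0, 0, 0], [-25, 30, 0, 0, 0, 0, 0], [-25, 30, 0, 0, 0, 0, 0], [-25, 30, 0, 0, 0, 0, 0], [-27, 28, 0, 0, 0, 0, 0], [0, 0, 0, 0, 0, 0, 0], [0, 0, 0, 0, 0, 0, 0]]}}

```text
time: 11.92
tool_pos: [388.7, -312.5, 137.7]
tcp_rot: [-180.0, 0.0, -10.4]
ft_force: [0.6, -0.2, 0.7]
finger_gap: 85.3
grip_force: 0.0
```

```bash
cat > fitb.py <<'E'
# python3 fitb.py file NAME long(0/1) [draw]
import sys,json
from h import *
fn,n,L=sys.argv[1],sys.argv[2],int(sys.argv[3]); P=json.load(open("poses.json"))
im,c=snap('wrist',fn); p0=P[n]; p,f,g=fit_board(im,c,p0,L)
print(n,"was",np.round(p0[:2],1),round(np.degrees(p0[2]),1),"now",np.round(p[:2],1),round(np.degrees(p[2]),1),"cost",round(f),"green",g)
P[n]=list(map(float,p)); json.dump(P,open("poses.json","w"))
v=im.copy(); draw(v,c,p,bb(L)); cv2.imwrite(f"pics/{fn}d.png",v)
go(p[0],p[1],14,np.degrees(p[2])+float(sys.argv[4]))
E
python3 fitb.py wA A 0 180; python3 - <<'E'
from h import *
im,c=snap('scene','s1'); u=proj(c,[(600,-70,20)])[0]; a=crop(im,u,160,120,2.5)
cv2.imwrite('pics/m4.png',np.hstack([cv2.resize(a,(400,300)),crop(cv2.imread('pics/wAd.png'),(320,200),200,150,2)]))
E
```

```text
A was [ 388.8 -313.1] 169.7 now [ 388.  -312.6] 169.2 cost 110 green 2032
turn wz 0.009 (1 rows of 0.009); shift x -0.9 y 0.5 z 123.8; 1 rows of -0.9 0.5; q1 -45 q6 56
```

View pics/m4.png

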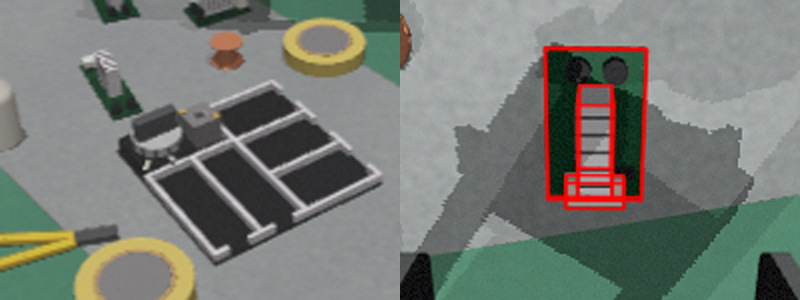

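The collar bar now lies along fixture x (left crop at 160,120), and board A's overlay fits. Grasping A.

>>> {"op": "apply_moves", "data": {"targets": [[-1, 0, 34, 0, 0, 0.009, 0], [0, 0, 35, 0, 0, 0, 0], [0, 0, 30, 0, 0, 0, 0.2], [0, 0, 15, 0, 0, 0, 0.3], [0, 0, 10, 0, 0, 0, 0.4], [0, 0, 0, 0, 0, 0, 1], [0, 0, 0, 0, 0, 0, 1], [0, 0, 0, 0, 0, 0, 1], [0, 0, 0, 0, 0, 0, 1], [0, 0, 0, 0, 0, 0, 1], [0, 0, -5, 0, 0, 0, 1], [0, 0, -35, 0, 0, 0, 1], [0, 0, -40, 0, 0, 0, 1], [0, 0, -20, 0, 0, 0, 1], [0, 0, 0, 0, 0, 0, 1], [0, 0, 0, 0, 0, 0, 1]], "force": 50}}

```text
time: 14.02
tool_pos: [387.1, -312.0, 113.0]
tcp_rot: [-179.9, 0.1, -10.8]
ft_force: [0.1, -0.2, -1.7]
finger_gap: 15.1
grip_force: 49.0
```

```bash
cat > bay.py <<'E'
import sys
from h import *
FP=(567.7,-33.0,-.124); B={"s1":(-55,69),"s2":(-55,0),"s3":(-55,-69),"l1":(21,33),"l2":(76,33)}
if __name__=="__main__":
    p=body(FP,[(*B[sys.argv[1]],0)])[0]; print(np.round(p,1)); go(p[0],p[1],22,float(sys.argv[2]))
E
python3 bay.py s3 -7.1
```

```text
[504.6 -94.7   0. ]
turn wz -0.065 (1 rows of -0.065); shift x 89.8 y -230.2 z 91.0; 7 rows of 12.8 -32.9; q1 -45 q6 56
```

>>> {"op": "apply_moves", "data": {"targets": [[0, 0, 0, 0, 0, -0.065, 1], [13, -33, 0, 0, 0, 0, 1], [13, -33, 0, 0, 0, 0, 1], [13, -33, 0, 0, 0, 0, 1], [13, -33, 0, 0, 0, 0, 1], [13, -33, 0, 0, 0, 0, 1], [13, -33, 0, 0, 0, 0, 1], [12, -32, 0, 0, 0, 0, 1], [0, 0, 0, 0, 0, 0, 1], [0, 0, 0, 0, 0, 0, 1], [0, 0, 0, 0, 0, 0, 1]]}}

```text
time: 15.4
tool_pos: [504.8, -96.2, 113.6]
tcp_rot: [180.0, 0.1, -7.2]
ft_force: [-0.4, 0.7, -0.7]
finger_gap: 15.3
grip_force: 49.2
```

```bash
python3 bay.py s3 -7.1; python3 -c "
from h import *
im,c=snap('wrist','wA2'); p=body((567.7,-33,-.124),[(-55,-69,0)])[0]
v=im.copy(); from bench import sensors; s=sensors.sense(); t=s['tool_pos']; a=np.radians(s['tcp_rot'][2]+180)
draw(v,c,(t[0],t[1],a),bb(0,t[2]-14)); draw(v,c,(567.7,-33,-.124),[(-101,-9,-101,-37,16,16)],(0,255,255))
cv2.imwrite('pics/wA2d.png',v)"
```

```text
[504.6 -94.7   0. ]
turn wz -0.001 (1 rows of -0.001); shift x -0.4 y -1.5 z 91.6; 1 rows of -0.4 -1.5; q1 -16 q6 81
```

View pics/wA2d.png

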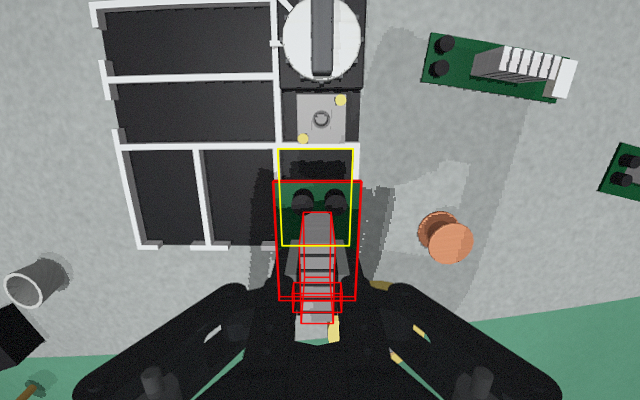

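The held board matches the model and sits over the yellow bay outline. Lowering and releasing.

>>> {"op": "apply_moves", "data": {"targets": [[0, -2, 20, 0, 0, 0, 1], [0, 0, 30, 0, 0, 0, 1], [0, 0, 22, 0, 0, 0, 1], [0, 0, 12, 0, 0, 0, 1], [0, 0, 8, 0, 0, 0, 1], [0, 0, 0, 0, 0, 0, 1], [0, 0, 0, 0, 0, 0, 1], [0, 0, 0, 0, 0, 0, 0.5], [0, 0, 0, 0, 0, 0, 0.5], [0, 0, 0, 0, 0, 0, 0.5], [0, 0, 0, 0, 0, 0, 0.5], [0, 0, -20, 0, 0, 0, 0.5], [0, 0, -35, 0, 0, 0, 0.5], [0, 0, -40, 0, 0, 0, 0], [0, 0, -20, 0, 0, 0, 0], [0, 0, 0, 0, 0, 0, 0], [0, 0, 0, 0, 0, 0, 0]]}}

```text
time: 17.58
tool_pos: [505.1, -93.4, 136.0]
tcp_rot: [-180.0, 0.1, -7.1]
ft_force: [1.0, 0.1, -0.1]
finger_gap: 85.5
grip_force: 0.0
```

```bash
python3 - <<'E'
from h import *
from bay import *
im,c=snap('wrist','wA3'); P=body(FP,[(*B["s3"],6)])[0]
p,f,g=fit_board(im,c,(P[0],P[1],FP[2]+np.pi),0,z0=6); T=pose2(*FP)
print("A in fixture minus bay",(np.array(p[:2])-T[:,2])@T[:,:2]-B["s3"],np.degrees(p[2]-FP[2])%360,f,g)
v=im.copy(); draw(v,c,p,bb(0,6)); cv2.imwrite("pics/wA3d.png",v)
go(485.5,-421.3,140,70.7)
E
```

```text
A in fixture minus bay [1.35919647 0.8433276 ] 180.0353960440161 388.5875 2193
turn wz -1.358 (9 rows of -0.151); shift x -315.9 y 90.2 z -4.4; 9 rows of -35.1 10.0; q1 -16 q6 81
```

>>> {"op": "apply_moves", "data": {"targets": [[0, 0, -4, 0, 0, -0.151, 0], [0, 0, 0, 0, 0, -0.151, 0], [0, 0, 0, 0, 0, -0.151, 0], [0, 0, 0, 0, 0, -0.151, 0], [0, 0, 0, 0, 0, -0.151, 0], [0, 0, 0, 0, 0, -0.151, 0], [0, 0, 0, 0, 0, -0.151, 0], [0, 0, 0, 0, 0, -0.151, 0], [0, 0, 0, 0, 0, -0.151, 0], [-35, 10, 0, 0, 0, 0, 0], [-35, 10, 0, 0, 0, 0, 0], [-35, 10, 0, 0, 0, 0, 0], [-35, 10, 0, 0, 0, 0, 0], [-35, 10, 0, 0, 0, 0, 0], [-35, 10, 0, 0, 0, 0, 0], [-35, 10, 0, 0, 0, 0, 0], [-35, 10, 0, 0, 0, 0, 0], [-36, 10, 0, 0, 0, 0, 0], [0, 0, 0, 0, 0, 0, 0], [0, 0, 0, 0, 0, 0, 0]]}}

```text
time: 20.12
tool_pos: [485.9, -420.6, 139.6]
tcp_rot: [-179.9, -0.1, 70.7]
ft_force: [0.4, 0.2, -1.0]
finger_gap: 85.6
grip_force: 0.0
```

```bash
python3 fitb.py wB B 0 180
```

```text
B was [ 485.5 -421.3] -109.3 now [ 485.2 -420.5] -108.4 cost 120 green 2012
turn wz -0.015 (1 rows of -0.015); shift x -0.5 y -0.9 z 126.0; 1 rows of -0.5 -0.9; q1 -45 q6 -26
```

>>> {"op": "apply_moves", "data": {"targets": [[0, -1, 36, 0, 0, -0.015, 0], [0, 0, 35, 0, 0, 0, 0], [0, 0, 30, 0, 0, 0, 0.2], [0, 0, 15, 0, 0, 0, 0.3], [0, 0, 10, 0, 0, 0, 0.4], [0, 0, 0, 0, 0, 0, 1], [0, 0, 0, 0, 0, 0, 1], [0, 0, 0, 0, 0, 0, 1], [0, 0, 0, 0, 0, 0, 1], [0, 0, 0, 0, 0, 0, 1], [0, 0, -5, 0, 0, 0, 1], [0, 0, -35, 0, 0, 0, 1], [0, 0, -40, 0, 0, 0, 1], [0, 0, -20, 0, 0, 0, 1], [0, 0, 0, 0, 0, 0, 1], [0, 0, 0, 0, 0, 0, 1]]}}

```text
time: 22.18
tool_pos: [484.7, -420.4, 113.2]
tcp_rot: [-179.9, -0.1, 71.6]
ft_force: [0.3, -0.1, -1.6]
finger_gap: 15.0
grip_force: 48.9
```

```bash
python3 bay.py s2 -7.1
```

```text
[513.1 -26.2   0. ]
turn wz 1.374 (9 rows of 0.153); shift x -20.5 y -394.7 z 91.2; 10 rows of -2.1 -39.5; q1 -46 q6 -27
```

>>> {"op": "apply_moves", "data": {"targets": [[0, 0, 0, 0, 0, 0.153, 1], [0, 0, 0, 0, 0, 0.153, 1], [0, 0, 0, 0, 0, 0.153, 1], [0, 0, 0, 0, 0, 0.153, 1], [0, 0, 0, 0, 0, 0.153, 1], [0, 0, 0, 0, 0, 0.153, 1], [0, 0, 0, 0, 0, 0.153, 1], [0, 0, 0, 0, 0, 0.153, 1], [0, 0, 0, 0, 0, 0.153, 1], [-2, -39, 0, 0, 0, 0, 1], [-2, -39, 0, 0, 0, 0, 1], [-2, -39, 0, 0, 0, 0, 1], [-2, -39, 0, 0, 0, 0, 1], [-2, -39, 0, 0, 0, 0, 1], [-2, -40, 0, 0, 0, 0, 1], [-2, -40, 0, 0, 0, 0, 1], [-2, -40, 0, 0, 0, 0, 1], [-2, -40, 0, 0, 0, 0, 1], [-2, -40, 0, 0, 0, 0, 1]]}}

```text
time: 24.55
tool_pos: [514.3, -25.4, 113.0]
tcp_rot: [-180.0, 0.2, -7.3]
ft_force: [-0.3, 0.7, -0.2]
finger_gap: 15.3
grip_force: 49.0
```

>>> {"op": "apply_moves", "data": {"targets": [[0, 0, 0, 0, 0, 0, 1], [0, 0, 0, 0, 0, 0, 1], [0, 0, 0, 0, 0, 0, 1]]}}

```text
time: 24.92
tool_pos: [515.4, -27.8, 114.6]
tcp_rot: [180.0, 0.1, -7.4]
ft_force: [0.2, 0.4, -2.0]
finger_gap: 15.2
grip_force: 49.1
```

```bash
python3 bay.py s2 -7.1
```

```text
[513.1 -26.2   0. ]
turn wz -0.004 (1 rows of -0.004); shift x -2.5 y -1.3 z 92.6; 1 rows of -2.5 -1.3; q1 -9 q6 89
```

>>> {"op": "apply_moves", "data": {"targets": [[-2, -1, 20, 0, 0, 0, 1], [0, 0, 30, 0, 0, 0, 1], [0, 0, 22, 0, 0, 0, 1], [0, 0, 12, 0, 0, 0, 1], [0, 0, 8, 0, 0, 0, 1], [0, 0, 0, 0, 0, 0, 1], [0, 0, 0, 0, 0, 0, 1], [0, 0, 0, 0, 0, 0, 0.5], [0, 0, 0, 0, 0, 0, 0.5], [0, 0, 0, 0, 0, 0, 0.5], [0, 0, 0, 0, 0, 0, 0.5], [0, 0, -20, 0, 0, 0, 0.5], [0, 0, -35, 0, 0, 0, 0.5], [0, 0, -40, 0, 0, 0, 0], [0, 0, -20, 0, 0, 0, 0], [0, 0, 0, 0, 0, 0, 0], [0, 0, 0, 0, 0, 0, 0]]}}

```text
time: 27.05
tool_pos: [513.3, -25.6, 137.0]
tcp_rot: [-180.0, 0.1, -7.3]
ft_force: [-0.2, 0.6, -0.2]
finger_gap: 85.6
grip_force: 0.0
```

```bash
cat > chk.py <<'E'
import sys
from bay import *
fn=sys.argv[1]; im,c=snap('wrist',fn); T=pose2(*FP); v=im.copy()
for b in sys.argv[2:]:
    L=b[0]=="l"; P=body(FP,[(*B[b],6)])[0]
    p,f,g=fit_board(im,c,(P[0],P[1],FP[2]+(np.pi/2 if L else np.pi)),L,z0=6)
    print(b,"offset",np.round((np.array(p[:2])-T[:,2])@T[:,:2]-B[b],1),"yaw",round(np.degrees(p[2]-FP[2])%360,1),round(f),g); draw(v,c,p,bb(L,6))
cv2.imwrite(f"pics/{fn}d.png",v)
E
python3 chk.py wB3 s2; python3 -c "
from h import *
go(491.4,410.8,140,165.4)"
```

```text
s2 offset [3.  0.1] yaw 180.1 303 2236
turn wz -3.014 (19 rows of -0.159); shift x 130.9 y 416.8 z -3.4; 11 rows of 11.9 37.9; q1 -9 q6 89
```

```bash
python3 -c "
from h import *
go(491.4,410.8,140,-14.6)"
```

```text
turn wz 0.128 (1 rows of 0.128); shift x -130.9 y -416.8 z -3.4; 11 rows of -11.9 -37.9; q1 -9 q6 89
```

>>> {"op": "apply_moves", "data": {"targets": [[0, 0, -4, 0, 0, 0.128, 0], [-12, -38, 0, 0, 0, 0, 0], [-12, -38, 0, 0, 0, 0, 0], [-12, -38, 0, 0, 0, 0, 0], [-12, -38, 0, 0, 0, 0, 0], [-12, -38, 0, 0, 0, 0, 0], [-12, -38, 0, 0, 0, 0, 0], [-12, -38, 0, 0, 0, 0, 0], [-12, -38, 0, 0, 0, 0, 0], [-12, -38, 0, 0, 0, 0, 0], [-12, -38, 0, 0, 0, 0, 0], [-11, -37, 0, 0, 0, 0, 0], [0, 0, 0, 0, 0, 0, 0], [0, 0, 0, 0, 0, 0, 0], [0, 0, 0, 0, 0, 0, 0]]}}

```text
time: 28.98
tool_pos: [492.5, 409.7, 141.6]
tcp_rot: [179.9, 0.0, -14.7]
ft_force: [0.5, 0.4, 0.8]
finger_gap: 85.5
grip_force: 0.0
```

```bash
python3 fitb.py wD D 0 180
```

```text
D was [491.4 410.8] 165.4 now [490.  411.7] 166.2 cost 191 green 1969
turn wz -0.015 (1 rows of -0.015); shift x -3.0 y -1.2 z 127.9; 1 rows of -3.0 -1.2; q1 35 q6 140
```

>>> {"op": "apply_moves", "data": {"targets": [[-3, -1, 36, 0, 0, -0.015, 0], [0, 0, 35, 0, 0, 0, 0], [0, 0, 31, 0, 0, 0, 0.2], [0, 0, 15, 0, 0, 0, 0.3], [0, 0, 10, 0, 0, 0, 0.4], [0, 0, 0, 0, 0, 0, 1], [0, 0, 0, 0, 0, 0, 1], [0, 0, 0, 0, 0, 0, 1], [0, 0, 0, 0, 0, 0, 1], [0, 0, 0, 0, 0, 0, 1], [0, 0, -5, 0, 0, 0, 1], [0, 0, -35, 0, 0, 0, 1], [0, 0, -40, 0, 0, 0, 1], [0, 0, -20, 0, 0, 0, 1], [0, 0, 0, 0, 0, 0, 1], [0, 0, 0, 0, 0, 0, 1]]}}

```text
time: 31.02
tool_pos: [488.9, 412.0, 113.2]
tcp_rot: [179.9, 0.1, -13.8]
ft_force: [-0.9, -0.4, -0.9]
finger_gap: 14.9
grip_force: 48.9
```

```bash
python3 bay.py s1 -7.1
```

```text
[521.7  42.3   0. ]
turn wz -0.116 (1 rows of -0.116); shift x 78.2 y 362.8 z 91.2; 10 rows of 7.8 36.3; q1 36 q6 139
```

>>> {"op": "apply_moves", "data": {"targets": [[0, 0, 0, 0, 0, -0.116, 1], [8, 36, 0, 0, 0, 0, 1], [8, 36, 0, 0, 0, 0, 1], [8, 36, 0, 0, 0, 0, 1], [8, 36, 0, 0, 0, 0, 1], [8, 36, 0, 0, 0, 0, 1], [8, 36, 0, 0, 0, 0, 1], [8, 36, 0, 0, 0, 0, 1], [8, 37, 0, 0, 0, 0, 1], [7, 37, 0, 0, 0, 0, 1], [7, 37, 0, 0, 0, 0, 1], [0, 0, 0, 0, 0, 0, 1], [0, 0, 0, 0, 0, 0, 1], [0, 0, 0, 0, 0, 0, 1]]}}

```text
time: 32.78
tool_pos: [521.7, 43.7, 114.5]
tcp_rot: [-180.0, 0.1, -7.1]
ft_force: [0.0, -0.4, -0.6]
finger_gap: 15.3
grip_force: 49.1
```

```bash
python3 bay.py s1 -7.1
```

```text
[521.7  42.3   0. ]
turn wz 0.001 (1 rows of 0.001); shift x 0.1 y 1.4 z 92.5; 1 rows of 0.1 1.4; q1 -1 q6 96
```

>>> {"op": "apply_moves", "data": {"targets": [[-1, 1, 20, 0, 0, 0, 1], [0, 0, 30, 0, 0, 0, 1], [0, 0, 22, 0, 0, 0, 1], [0, 0, 12, 0, 0, 0, 1], [0, 0, 8, 0, 0, 0, 1], [0, 0, 0, 0, 0, 0, 1], [0, 0, 0, 0, 0, 0, 1], [0, 0, 0, 0, 0, 0, 0.5], [0, 0, 0, 0, 0, 0, 0.5], [0, 0, 0, 0, 0, 0, 0.5], [0, 0, 0, 0, 0, 0, 0.5], [0, 0, -20, 0, 0, 0, 0.5], [0, 0, -35, 0, 0, 0, 0.5], [0, 0, -40, 0, 0, 0, 0], [0, 0, -20, 0, 0, 0, 0], [0, 0, 0, 0, 0, 0, 0], [0, 0, 0, 0, 0, 0, 0]]}}

```text
time: 34.9
tool_pos: [520.5, 41.9, 137.0]
tcp_rot: [180.0, 0.1, -7.1]
ft_force: [-0.3, -0.3, -1.0]
finger_gap: 85.3
grip_force: 0.0
```

```bash
python3 chk.py wD3 s1; python3 -c "
from h import *
go(574.8,296.3,140,41.1)"
```

```text
s1 offset [-0.2 -0.5] yaw 179.7 200 2243
turn wz -0.842 (6 rows of -0.140); shift x 208.4 y -155.8 z -3.4; 7 rows of 29.8 -22.3; q1 -1 q6 96
```

>>> {"op": "apply_moves", "data": {"targets": [[0, 0, -4, 0, 0, -0.14, 0], [0, 0, 0, 0, 0, -0.14, 0], [0, 0, 0, 0, 0, -0.14, 0], [0, 0, 0, 0, 0, -0.14, 0], [0, 0, 0, 0, 0, -0.14, 0], [0, 0, 0, 0, 0, -0.142, 0], [30, -22, 0, 0, 0, 0, 0], [30, -22, 0, 0, 0, 0, 0], [30, -22, 0, 0, 0, 0, 0], [30, -22, 0, 0, 0, 0, 0], [30, -22, 0, 0, 0, 0, 0], [29, -22, 0, 0, 0, 0, 0], [29, -23, 0, 0, 0, 0, 0], [0, 0, 0, 0, 0, 0, 0], [0, 0, 0, 0, 0, 0, 0], [0, 0, 0, 0, 0, 0, 0]]}}

```text
time: 36.95
tool_pos: [575.6, 294.3, 141.6]
tcp_rot: [-180.0, 0.1, 41.1]
ft_force: [-0.5, -0.2, 0.4]
finger_gap: 85.7
grip_force: 0.0
```

```bash
python3 fitb.py wE E 1 0
```

```text
E was [574.8 296.3] 41.1 now [573.8 296.4] 41.0 cost 282 green 2182
turn wz 0.002 (1 rows of 0.002); shift x -0.1 y -2.8 z 127.9; 1 rows of -0.1 -2.8; q1 23 q6 71
```

>>> {"op": "apply_moves", "data": {"targets": [[0, -2, 36, 0, 0, 0, 0], [0, 0, 35, 0, 0, 0, 0], [0, 0, 31, 0, 0, 0, 0.2], [0, 0, 15, 0, 0, 0, 0.3], [0, 0, 10, 0, 0, 0, 0.4], [0, 0, 0, 0, 0, 0, 1], [0, 0, 0, 0, 0, 0, 1], [0, 0, 0, 0, 0, 0, 1], [0, 0, 0, 0, 0, 0, 1], [0, 0, 0, 0, 0, 0, 1], [0, 0, -5, 0, 0, 0, 1], [0, 0, -35, 0, 0, 0, 1], [0, 0, -40, 0, 0, 0, 1], [0, 0, -20, 0, 0, 0, 1], [0, 0, 0, 0, 0, 0, 1], [0, 0, 0, 0, 0, 0, 1]]}}

```text
time: 39.0
tool_pos: [573.5, 296.5, 113.2]
tcp_rot: [-179.9, 0.2, 41.1]
ft_force: [-0.5, 0.5, -2.9]
finger_gap: 15.6
grip_force: 48.8
```

```bash
python3 bay.py l2 82.9
```

```text
[647.2  -9.7   0. ]
turn wz -0.729 (5 rows of -0.146); shift x -294.7 y 111.0 z 91.2; 8 rows of -36.8 13.9; q1 23 q6 72
```

>>> {"op": "apply_moves", "data": {"targets": [[0, 0, -8, 0, 0, -0.146, 1], [0, 0, 0, 0, 0, -0.146, 1], [0, 0, 0, 0, 0, -0.146, 1], [0, 0, 0, 0, 0, -0.146, 1], [0, 0, 0, 0, 0, -0.146, 1], [-37, 14, 0, 0, 0, 0, 1], [-37, 14, 0, 0, 0, 0, 1], [-37, 14, 0, 0, 0, 0, 1], [-37, 14, 0, 0, 0, 0, 1], [-37, 14, 0, 0, 0, 0, 1], [-37, 14, 0, 0, 0, 0, 1], [-37, 14, 0, 0, 0, 0, 1], [-36, 13, 8, 0, 0, 0, 1], [0, 0, 0, 0, 0, 0, 1], [0, 0, 0, 0, 0, 0, 1], [0, 0, 0, 0, 0, 0, 1]]}}

```text
time: 41.0
tool_pos: [648.1, -8.3, 114.6]
tcp_rot: [-179.9, -0.0, 83.0]
ft_force: [-0.2, -0.7, -1.8]
finger_gap: 15.3
grip_force: 49.0
```

```bash
python3 bay.py l2 82.9
```

```text
[647.2  -9.7   0. ]
turn wz 0.002 (1 rows of 0.002); shift x -1.5 y -0.7 z 92.6; 1 rows of -1.5 -0.7; q1 -5 q6 2
```

>>> {"op": "apply_moves", "data": {"targets": [[-1, -1, 20, 0, 0, 0, 1], [0, 0, 30, 0, 0, 0, 1], [0, 0, 22, 0, 0, 0, 1], [0, 0, 12, 0, 0, 0, 1], [0, 0, 8, 0, 0, 0, 1], [0, 0, 0, 0, 0, 0, 1], [0, 0, 0, 0, 0, 0, 1], [0, 0, 0, 0, 0, 0, 0.5], [0, 0, 0, 0, 0, 0, 0.5], [0, 0, 0, 0, 0, 0, 0.5], [0, 0, 0, 0, 0, 0, 0.5], [0, 0, -20, 0, 0, 0, 0.5], [0, 0, -35, 0, 0, 0, 0.5], [0, 0, -40, 0, 0, 0, 0], [0, 0, -20, 0, 0, 0, 0], [0, 0, 0, 0, 0, 0, 0], [0, 0, 0, 0, 0, 0, 0]]}}

```text
time: 43.12
tool_pos: [646.5, -10.2, 136.6]
tcp_rot: [-179.9, 0.0, 83.0]
ft_force: [-0.4, 0.4, -0.7]
finger_gap: 85.5
grip_force: 0.0
```

```bash
python3 chk.py wE3 l2; python3 -c "
from h import *
go(597.7,-261,140,75.5)"
```

```text
l2 offset [ 1.9 -2.7] yaw 90.0 494 2208
turn wz 0.130 (1 rows of 0.130); shift x -255.0 y 16.0 z -4.0; 7 rows of -36.4 2.3; q1 -5 q6 2
```

>>> {"op": "apply_moves", "data": {"targets": [[0, 0, -4, 0, 0, 0.13, 0], [-37, 2, 0, 0, 0, 0, 0], [-37, 2, 0, 0, 0, 0, 0], [-37, 2, 0, 0, 0, 0, 0], [-36, 2, 0, 0, 0, 0, 0], [-36, 2, 0, 0, 0, 0, 0], [-36, 3, 0, 0, 0, 0, 0], [-36, 3, 0, 0, 0, 0, 0], [0, 0, 0, 0, 0, 0, 0], [0, 0, 0, 0, 0, 0, 0], [0, 0, 0, 0, 0, 0, 0]]}}

```text
time: 44.55
tool_pos: [599.0, -259.9, 141.5]
tcp_rot: [-179.9, -0.0, 75.6]
ft_force: [0.0, 0.4, 0.2]
finger_gap: 85.5
grip_force: 0.0
```

```bash
python3 fitb.py wC C 1 180
```

```text
C was [ 597.7 -261. ] -104.5 now [ 597.3 -261.2] -104.0 cost 335 green 2289
turn wz -0.007 (1 rows of -0.007); shift x -1.7 y -1.5 z 127.8; 1 rows of -1.7 -1.5; q1 -28 q6 -14
```

C needs a half turn that exceeds the last joint's range, so I'll set it down once halfway and regrasp.

>>> {"op": "apply_moves", "data": {"targets": [[-2, -2, 36, 0, 0, -0.007, 0], [0, 0, 35, 0, 0, 0, 0], [0, 0, 31, 0, 0, 0, 0.2], [0, 0, 15, 0, 0, 0, 0.3], [0, 0, 10, 0, 0, 0, 0.4], [0, 0, 0, 0, 0, 0, 1], [0, 0, 0, 0, 0, 0, 1], [0, 0, 0, 0, 0, 0, 1], [0, 0, 0, 0, 0, 0, 1], [0, 0, 0, 0, 0, 0, 1], [0, 0, -20, 0, 0, 0.05, 1], [0, 0, 0, 0, 0, 0.15, 1], [0, 0, 0, 0, 0, 0.15, 1], [0, 0, 0, 0, 0, 0.15, 1], [0, 0, 0, 0, 0, 0.15, 1], [0, 0, 0, 0, 0, 0.15, 1], [0, 0, 0, 0, 0, 0.15, 1], [0, 0, 0, 0, 0, 0.15, 1], [0, 0, 0, 0, 0, 0.15, 1], [0, 0, 0, 0, 0, 0.15, 1]]}}

```text
time: 47.1
tool_pos: [596.3, -262.5, 35.0]
tcp_rot: [-180.0, 0.0, -4.6]
ft_force: [0.5, -0.8, -1.7]
finger_gap: 15.3
grip_force: 48.9
```

>>> {"op": "apply_moves", "data": {"targets": [[0, 0, 0, 0, 0, 0.1, 1], [0, 0, 0, 0, 0, 0, 1], [0, 0, 13, 0, 0, 0, 1], [0, 0, 6, 0, 0, 0, 1], [0, 0, 0, 0, 0, 0, 1], [0, 0, 0, 0, 0, 0, 0.5], [0, 0, 0, 0, 0, 0, 0.5], [0, 0, 0, 0, 0, 0, 0.5], [0, 0, -30, 0, 0, 0, 0.3], [0, 0, -40, 0, 0, 0, 0], [0, 0, -35, 0, 0, 0, 0], [0, 0, -22, 0, 0, 0, 0], [0, 0, 0, 0, 0, 0, 0], [0, 0, 0, 0, 0, 0, 0]]}}

```text
time: 48.85
tool_pos: [595.8, -262.2, 141.3]
tcp_rot: [-180.0, 0.1, -10.0]
ft_force: [-0.5, 0.0, -0.6]
finger_gap: 85.3
grip_force: 0.0
```

```bash
python3 - <<'E'
import json
from bench import sensors
import numpy as np
P=json.load(open("poses.json")); P["C"]=[597.3,-261.2,np.radians(-104-86)]; json.dump(P,open("poses.json","w"))
E
python3 fitb.py wC2 C 1 0
```

```text
C was [ 597.3 -261.2] -190.0 now [ 598.6 -263.2] -189.9 cost 552 green 2297
turn wz 3.139 (20 rows of 0.157); shift x -3.2 y -0.6 z 126.9; 1 rows of -3.2 -0.6; q1 -28 q6 72
```

>>> {"op": "apply_moves", "data": {"targets": [[0, 0, 0, 0, 0, -0.157, 0], [0, 0, 0, 0, 0, -0.157, 0], [0, 0, 0, 0, 0, -0.157, 0], [0, 0, 0, 0, 0, -0.157, 0], [0, 0, 0, 0, 0, -0.157, 0], [0, 0, 0, 0, 0, -0.157, 0], [0, 0, 0, 0, 0, -0.157, 0], [0, 0, 0, 0, 0, -0.157, 0], [0, 0, 0, 0, 0, -0.157, 0], [0, 0, 0, 0, 0, -0.157, 0], [0, 0, 0, 0, 0, -0.157, 0], [0, 0, 0, 0, 0, -0.157, 0], [0, 0, 0, 0, 0, -0.157, 0], [0, 0, 0, 0, 0, -0.157, 0], [0, 0, 0, 0, 0, -0.157, 0], [0, 0, 0, 0, 0, -0.157, 0], [0, 0, 0, 0, 0, -0.157, 0], [0, 0, 0, 0, 0, -0.157, 0], [0, 0, 0, 0, 0, -0.157, 0], [0, 0, 0, 0, 0, -0.157, 0]]}}

```text
time: 51.4
tool_pos: [595.6, -262.1, 140.9]
tcp_rot: [179.9, -0.2, 170.2]
ft_force: [-0.1, -0.1, -0.0]
finger_gap: 85.2
grip_force: 0.0
```

```bash
python3 fitb.py wC3 C 1 0
```

```text
C was [ 598.6 -263.2] -189.9 now [ 600.  -262.5] -189.8 cost 241 green 2216
turn wz 0.007 (1 rows of 0.007); shift x -4.4 y 0.3 z 126.9; 1 rows of -4.4 0.3; q1 -28 q6 -109
```

>>> {"op": "apply_moves", "data": {"targets": [[-3, 0, 36, 0, 0, 0.005, 0], [0, 0, 35, 0, 0, 0, 0], [0, 0, 31, 0, 0, 0, 0.2], [0, 0, 15, 0, 0, 0, 0.3], [0, 0, 9, 0, 0, 0, 0.4], [0, 0, 0, 0, 0, 0, 1], [0, 0, 0, 0, 0, 0, 1], [0, 0, 0, 0, 0, 0, 1], [0, 0, 0, 0, 0, 0, 1], [0, 0, 0, 0, 0, 0, 1], [0, 0, -5, 0, 0, 0, 1], [0, 0, -35, 0, 0, 0, 1], [0, 0, -40, 0, 0, 0, 1], [0, 0, -20, 0, 0, 0, 1], [0, 0, 0, 0, 0, 0, 1], [0, 0, 0, 0, 0, 0, 1]]}}

```text
time: 53.45
tool_pos: [598.6, -262.6, 115.2]
tcp_rot: [180.0, -0.2, 169.6]
ft_force: [-0.6, -0.1, -1.8]
finger_gap: 15.2
grip_force: 48.8
```

```bash
python3 bay.py l1 82.9
```

```text
[592.6  -2.9   0. ]
turn wz 1.513 (10 rows of 0.151); shift x 257.0 y -38.0 z 93.2; 7 rows of 36.7 -5.4; q1 -28 q6 -108
```

>>> {"op": "apply_moves", "data": {"targets": [[0, 0, 0, 0, 0, 0.151, 1], [0, 0, 0, 0, 0, 0.151, 1], [0, 0, 0, 0, 0, 0.151, 1], [0, 0, 0, 0, 0, 0.151, 1], [0, 0, 0, 0, 0, 0.151, 1], [0, 0, 0, 0, 0, 0.151, 1], [0, 0, 0, 0, 0, 0.151, 1], [0, 0, 0, 0, 0, 0.151, 1], [0, 0, 0, 0, 0, 0.151, 1], [0, 0, 0, 0, 0, 0.154, 1], [37, -5, 0, 0, 0, 0, 1], [37, -5, 0, 0, 0, 0, 1], [37, -5, 0, 0, 0, 0, 1], [37, -5, 0, 0, 0, 0, 1], [37, -6, 0, 0, 0, 0, 1], [36, -6, 0, 0, 0, 0, 1], [36, -6, 0, 0, 0, 0, 1], [0, 0, 0, 0, 0, 0, 1], [0, 0, 0, 0, 0, 0, 1], [0, 0, 0, 0, 0, 0, 1]]}}

```text
time: 55.95
tool_pos: [593.3, -4.4, 116.5]
tcp_rot: [-179.9, 0.0, 82.8]
ft_force: [0.0, -0.0, -1.3]
finger_gap: 15.1
grip_force: 48.9
```

```bash
python3 bay.py l1 82.9
```

```text
[592.6  -2.9   0. ]
turn wz -0.001 (1 rows of -0.001); shift x 1.5 y -0.9 z 94.5; 1 rows of 1.5 -0.9; q1 -5 q6 2
```

>>> {"op": "apply_moves", "data": {"targets": [[1, -1, 20, 0, 0, 0, 1], [0, 0, 30, 0, 0, 0, 1], [0, 0, 23, 0, 0, 0, 1], [0, 0, 13, 0, 0, 0, 1], [0, 0, 8, 0, 0, 0, 1], [0, 0, 0, 0, 0, 0, 1], [0, 0, 0, 0, 0, 0, 1], [0, 0, 0, 0, 0, 0, 0.5], [0, 0, 0, 0, 0, 0, 0.5], [0, 0, 0, 0, 0, 0, 0.5], [0, 0, 0, 0, 0, 0, 0.5], [0, 0, -20, 0, 0, 0, 0.5], [0, 0, -35, 0, 0, 0, 0.5], [0, 0, -40, 0, 0, 0, 0], [0, 0, -40, 0, 0, 0, 0], [20, 0, -40, 0, 0, 0, 0], [0, 0, 0, 0, 0, 0, 0], [0, 0, 0, 0, 0, 0, 0]]}}

```text
time: 58.2
tool_pos: [595.4, 17.6, 199.1]
tcp_rot: [179.9, 0.0, 82.9]
ft_force: [-0.0, 0.3, -0.2]
finger_gap: 85.1
grip_force: 0.0
```

```bash
python3 chk.py wC5 s1 s2 s3 l1 l2; python3 -c "
import cv2
v=cv2.imread('pics/wC5d.png'); a=cv2.imread('pics/wC5.png'); cv2.imwrite('pics/m5.png',cv2.vconcat([a[60:360],v[60:360]]))"
```

```text
s1 offset [ 1.4 -0.6] yaw 179.8 50 1413
s2 offset [4.2 0.1] yaw 180.0 803 1772
s3 offset [ 2.4 -0.6] yaw 180.5 55 776
l1 offset [1.5 1.4] yaw 89.8 1621 3089
l2 offset [ 2.  -3.1] yaw 89.9 1813 3089
```

View pics/m5.png

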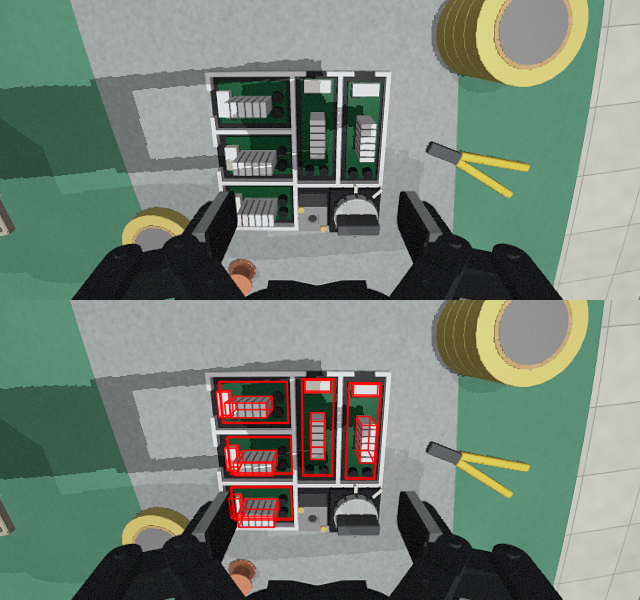

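All five boards sit in their bays with the plugs at the notches, and the overlays agree within 5 mm. Now to lock the collar.

```bash
python3 -c "
from h import *
go(630,-114.2,42,-7.3)"
```

```text
turn wz 1.574 (10 rows of 0.157); shift x 51.6 y 126.1 z 156.0; 4 rows of 12.9 31.5; q1 -3 q6 4
```

>>> {"op": "apply_moves", "data": {"targets": [[0, 0, 0, 0, 0, 0.157, 0], [0, 0, 0, 0, 0, 0.157, 0], [0, 0, 0, 0, 0, 0.157, 0], [0, 0, 0, 0, 0, 0.157, 0], [0, 0, 0, 0, 0, 0.157, 0], [0, 0, 0, 0, 0, 0.157, 0], [0, 0, 0, 0, 0, 0.157, 0], [0, 0, 0, 0, 0, 0.157, 0], [0, 0, 0, 0, 0, 0.157, 0], [0, 0, 0, 0, 0, 0.161, 0], [13, 31, 0, 0, 0, 0, 0], [13, 31, 0, 0, 0, 0, 0], [13, 32, 0, 0, 0, 0, 0], [13, 32, 20, 0, 0, 0, 0], [0, 0, 30, 0, 0, 0, 0], [0, 0, 30, 0, 0, 0, 0], [0, 0, 0, 0, 0, 0, 0], [0, 0, 0, 0, 0, 0, 0]]}}

```text
time: 60.5
tool_pos: [630.9, -114.1, 118.7]
tcp_rot: [180.0, 0.0, -7.3]
ft_force: [-0.9, 0.4, -0.2]
finger_gap: 85.4
grip_force: 0.0
```

```bash
python3 -c "
from h import *
go(630,-114.2,42,-7.3)"
```

```text
turn wz 0.000 (1 rows of 0.000); shift x -0.9 y 0.2 z 76.7; 1 rows of -0.9 0.2; q1 -15 q6 82
```

>>> {"op": "apply_moves", "data": {"targets": [[-1, 0, 30, 0, 0, 0, 0], [0, 0, 25, 0, 0, 0, 0.2], [0, 0, 13, 0, 0, 0, 0.3], [0, 0, 9, 0, 0, 0, 0.4], [0, 0, 0, 0, 0, 0, 1], [0, 0, 0, 0, 0, 0, 1], [0, 0, 0, 0, 0, 0, 1], [0, 0, 0, 0, 0, 0, 1], [0, 0, 0, 0, 0, 0, 1]]}}

```text
time: 61.62
tool_pos: [630.6, -115.0, 42.7]
tcp_rot: [179.9, -0.1, -7.3]
ft_force: [-2.0, -5.2, 4.0]
finger_gap: 13.0
grip_force: 52.9
```

>>> {"op": "apply_moves", "data": {"targets": [[0, 0, 0, 0, 0, -0.1, 1], [0, 0, 0, 0, 0, -0.1, 1], [0, 0, 0, 0, 0, -0.1, 1], [0, 0, 0, 0, 0, -0.1, 1], [0, 0, 0, 0, 0, -0.1, 1], [0, 0, 0, 0, 0, -0.1, 1], [0, 0, 0, 0, 0, -0.1, 1], [0, 0, 0, 0, 0, -0.1, 1], [0, 0, 0, 0, 0, -0.1, 1], [0, 0, 0, 0, 0, -0.1, 1], [0, 0, 0, 0, 0, -0.1, 1], [0, 0, 0, 0, 0, -0.1, 1], [0, 0, 0, 0, 0, -0.06, 1], [0, 0, 0, 0, 0, 0, 1], [0, 0, 0, 0, 0, 0, 1], [0, 0, 0, 0, 0, 0, 1]]}}

```text
time: 63.62
tool_pos: [629.5, -113.2, 42.7]
tcp_rot: [-179.9, -0.0, 64.9]
ft_force: [-8.2, 2.3, 10.5]
finger_gap: 12.5
grip_force: 53.8
```

```bash
python3 -c "
from bench import sensors
s=sensors.sense(); print(s['tcp_rot'],s['wrist_torque'])"
```

```text
[-1.79923275e+02 -3.70646832e-02  6.48905592e+01] [ 0.57778284  1.49876346 -0.29912368]
```

Collar is at its locked stop (yaw 64.9°, expected 64.5°). I'll release, rise and go over the probe holder.

```bash
python3 -c "
from h import *
go(384,312,220,0)"
```

```text
turn wz 1.133 (8 rows of 0.142); shift x -245.5 y -425.2 z -177.3; 13 rows of -18.9 -32.7; q1 -15 q6 10
```

>>> {"op": "apply_moves", "data": {"targets": [[0, 0, 0, 0, 0, 0, 0.4], [0, 0, 0, 0, 0, 0, 0], [0, 0, 0, 0, 0, 0, 0], [0, 0, 0, 0, 0, 0, 0], [0, 0, -30, 0, 0, 0, 0], [0, 0, -40, 0, 0, 0, 0], [0, 0, -40, 0, 0, 0, 0], [0, 0, -40, 0, 0, 0, 0], [0, 0, -27, 0, 0, 0, 0], [0, 0, 0, 0, 0, 0.14, 0], [0, 0, 0, 0, 0, 0.142, 0], [0, 0, 0, 0, 0, 0.142, 0], [0, 0, 0, 0, 0, 0.142, 0], [0, 0, 0, 0, 0, 0.142, 0], [0, 0, 0, 0, 0, 0.142, 0], [0, 0, 0, 0, 0, 0.142, 0], [0, 0, 0, 0, 0, 0.142, 0], [0, 0, 0, 0, 0, 0, 0]]}}

```text
time: 65.88
tool_pos: [629.9, -113.9, 218.2]
tcp_rot: [-180.0, 0.0, -0.0]
ft_force: [-1.2, -0.5, -1.0]
finger_gap: 85.3
grip_force: 0.0
```

>>> {"op": "apply_moves", "data": {"targets": [[-19, -33, 0, 0, 0, 0, 0], [-19, -33, 0, 0, 0, 0, 0], [-19, -33, 0, 0, 0, 0, 0], [-19, -33, 0, 0, 0, 0, 0], [-19, -33, 0, 0, 0, 0, 0], [-19, -33, 0, 0, 0, 0, 0], [-19, -33, 0, 0, 0, 0, 0], [-19, -33, 0, 0, 0, 0, 0], [-19, -33, 0, 0, 0, 0, 0], [-19, -33, 0, 0, 0, 0, 0], [-19, -33, 0, 0, 0, 0, 0], [-19, -32, 0, 0, 0, 0, 0], [-18, -31, 0, 0, 0, 0, 0], [0, 0, 0, 0, 0, 0, 0], [0, 0, 0, 0, 0, 0, 0], [0, 0, 0, 0, 0, 0, 0]]}}

```text
time: 67.88
tool_pos: [385.0, 311.6, 218.3]
tcp_rot: [180.0, -0.0, -0.1]
ft_force: [-0.4, -0.1, 0.4]
finger_gap: 85.2
grip_force: 0.0
```

```bash
python3 - <<'E'
from h import *
im,c=snap('wrist','wP'); s,cs=snap('scene','s2')
a=crop(s,(460,235),100,90,3); b=crop(s,proj(cs,[(590,-60,20)])[0],100,90,3)
cv2.imwrite('pics/m6.png',np.vstack([im[40:340],cv2.resize(np.hstack([a,b]),(640,288))]))
E
```

```text
(no output)
```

View pics/m6.png

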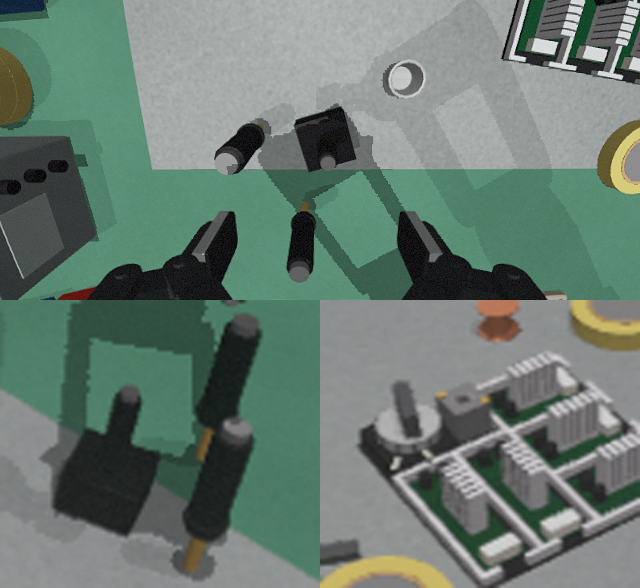

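The meant probe is the one in the black block: wrist (329,202), scene crop (130,395). The look-alikes at wrist (227,200) and (299,310) stand bare, and are longer and thicker. The collar's bar points to the locked mark. Locating the handle next.

```bash
python3 - <<'E'
from h import *
np.set_printoptions(precision=1,suppress=True)
im,c=load('wP'); 
for z in(108,114): print(z,plane(c,[(328.5,201),(321,203),(336,201)],z)[:,:2])
print(plane(c,[(295,160),(341,147),(356,198)],40)[:,:2], plane(c,[(304,246),(260,165)],0)[:,:2])
print(plane(c,[(299,310),(227,203)],140)[:,:2])
cv2.imwrite('pics/m7.png',crop(im,(325,190),80,60,10))
E
```

```text
108 [[379.  300.4]
 [377.  307.5]
 [379.  293.3]]
114 [[381.1 300.7]
 [379.1 307.6]
 [381.  293.7]]
[[405.3 336.5]
 [420.1 284.1]
 [359.2 264.6]] [[273.6 330. ]
 [391.3 385.4]]
[[279.4 328.7]
 [388.4 386.5]]
```

View pics/m7.png

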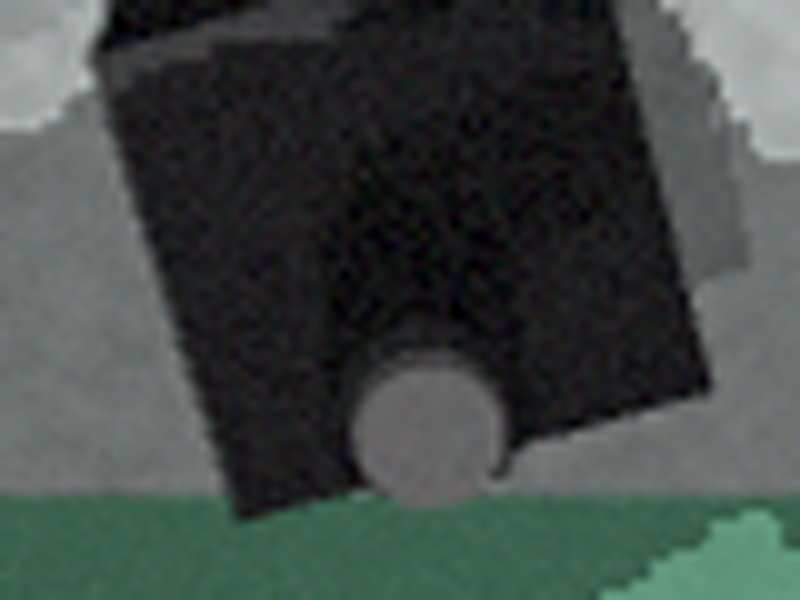

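The crop confirms a slim grey-capped handle upright in the black block (full-picture centre 327.7,203). That matches the smallest probe, at about (380.5, 300.8). Descending to grip it.

>>> {"op": "apply_moves", "data": {"targets": [[-5, 11, 0, 0, 0, 0, 0.35], [0, 0, 0, 0, 0, 0, 0.35], [0, 0, 30, 0, 0, 0, 0.35], [0, 0, 30, 0, 0, 0, 0.35], [0, 0, 30, 0, 0, 0, 0.35], [0, 0, 30, 0, 0, 0, 0.35], [0, 0, 20, 0, 0, 0, 0.35], [0, 0, 10, 0, 0, 0, 0.35], [0, 0, 7, 0, 0, 0, 0.35], [0, 0, 0, 0, 0, 0, 1], [0, 0, 0, 0, 0, 0, 1], [0, 0, 0, 0, 0, 0, 1], [0, 0, 0, 0, 0, 0, 1], [0, 0, 0, 0, 0, 0, 1], [0, 0, 0, 0, 0, 0, 1]]}}

```text
time: 69.85
tool_pos: [380.1, 301.8, 62.3]
tcp_rot: [-180.0, -0.1, -0.1]
ft_force: [-0.6, -1.1, 6.3]
finger_gap: 18.8
grip_force: 48.8
```

>>> {"op": "apply_moves", "data": {"targets": [[0, 0, -10, 0, 0, 0, 1], [0, 0, -25, 0, 0, 0, 1], [0, 0, -35, 0, 0, 0, 1], [0, 0, -35, 0, 0, 0, 1], [0, 0, -10, 0, 0, 0.062, 1], [0, 0, 0, 0, 0, 0.062, 1], [0, 0, 0, 0, 0, 0, 1], [0, 0, 0, 0, 0, 0, 1]]}}

```text
time: 70.85
tool_pos: [379.2, 301.3, 176.1]
tcp_rot: [180.0, 0.0, -7.1]
ft_force: [-0.3, -0.7, -0.0]
finger_gap: 19.0
grip_force: 49.3
```

```bash
python3 -c "
from h import *
go(575,-108,175,-7.1)"
```

```text
turn wz 0.000 (1 rows of 0.000); shift x 244.9 y 381.9 z 1.1; 12 rows of 20.4 31.8; q1 32 q6 129
```

>>> {"op": "apply_moves", "data": {"targets": [[20, 32, 0, 0, 0, 0, 1], [20, 32, 0, 0, 0, 0, 1], [20, 32, 0, 0, 0, 0, 1], [20, 32, 0, 0, 0, 0, 1], [20, 32, 0, 0, 0, 0, 1], [20, 32, 0, 0, 0, 0, 1], [20, 32, 0, 0, 0, 0, 1], [21, 32, 0, 0, 0, 0, 1], [21, 32, 0, 0, 0, 0, 1], [21, 32, 0, 0, 0, 0, 1], [21, 31, 0, 0, 0, 0, 1], [21, 31, 0, 0, 0, 0, 1], [0, 0, 30, 0, 0, 0, 1], [0, 0, 25, 0, 0, 0, 1], [0, 0, 15, 0, 0, 0, 1], [0, 0, 0, 0, 0, 0, 1], [0, 0, 0, 0, 0, 0, 1], [0, 0, 0, 0, 0, 0, 1]]}}

```text
time: 73.1
tool_pos: [575.7, -108.4, 107.8]
tcp_rot: [180.0, -0.1, -7.2]
ft_force: [0.0, -0.1, 0.3]
finger_gap: 18.9
grip_force: 49.3
```

```bash
python3 - <<'E'
from h import *
im,c=snap('wrist','wT'); sd,cs=snap('side','sT'); sc,cc=snap('scene','cT')
from bench import sensors; print(sensors.sense()['tool_pos'])
h=proj(c,[(575.2,-108,38),(575.2,-108,53)]); print(h)
a=crop(im,h[0],100,75,8); print("w",int(h[0][0]-50),int(h[0][1]-37.5))
u=proj(cs,[(575.2,-108,60)])[0]; w=proj(cc,[(575.2,-108,60)])[0]; print("side",u,"scene",w)
b=np.hstack([cv2.resize(crop(sd,u,66,60,1),(400,364)),cv2.resize(crop(sc,w,66,60,1),(400,364))])
cv2.imwrite('pics/m8.png',np.vstack([cv2.resize(a,(800,600))[180:416],b]))
E
```

```text
[ 575.2869003 -108.2840673  107.1737295]
[[316.3850175  211.26371322]
 [316.35730807 218.39003715]]
w 266 173
side [351.42913307 219.84268729] scene [279.25904566 192.17370554]
```

View pics/m8.png

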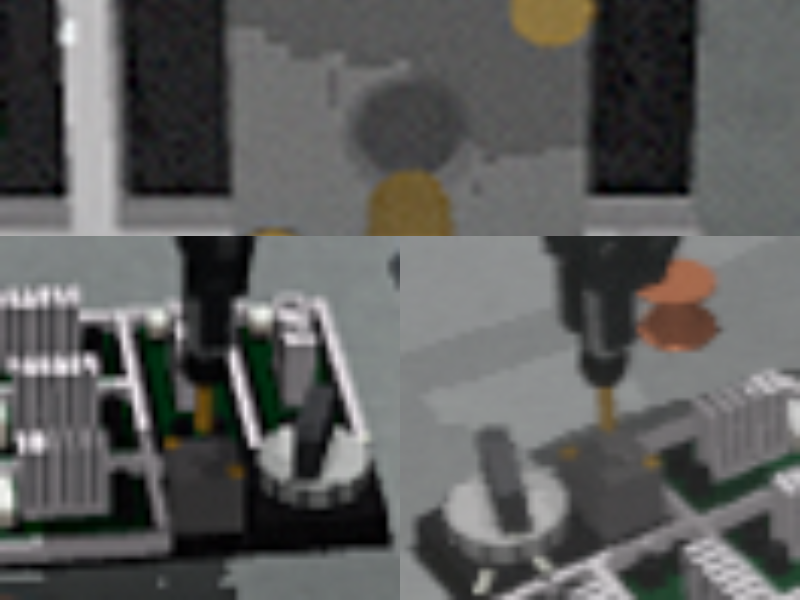

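The wrist strip shows the hole at (410,308 in the 8x crop, i.e. 317.2,211.5) and the pin's lower edge at (410,350), in the same column. The side views show the pin just above the block.

```bash
python3 - <<'E'
from h import *
np.set_printoptions(precision=2,suppress=True)
im,c=load('wT'); a=np.radians(-7.1); ex=np.array([np.cos(a),np.sin(a)]); ey=np.array([np.sin(a),-np.cos(a)])
h=plane(c,[(317.25,211.5)],38)[0]
for tz in(52,54,56):
    q=plane(c,[(317.25,216.75)],tz)[0]; axis=q[:2]-4*ex
    d=h[:2]-axis; print(tz,"hole",h[:2],"pin",axis,"shift tool x,y",d@ex,d@ey)
E
```

```text
52 hole [ 574.91 -108.67] pin [ 572.07 -108.29] shift tool x,y 2.8669123618154817 0.020414793025858413
54 hole [ 574.91 -108.67] pin [ 572.88 -108.39] shift tool x,y 2.0533656630035386 0.02297050702478115
56 hole [ 574.91 -108.67] pin [ 573.68 -108.49] shift tool x,y 1.2398189641917061 0.025526221023675688
```

>>> {"op": "apply_moves", "data": {"targets": [[1.7, 0, 5, 0, 0, 0, 1], [0, 0, 5, 0, 0, 0, 1], [0, 0, 2, 0, 0, 0, 1], [0, 0, 0, 0, 0, 0, 1], [0, 0, 0, 0, 0, 0, 1], [0, 0, 0, 0, 0, 0, 1]]}}

```text
time: 74.0
tool_pos: [576.6, -108.5, 94.5]
tcp_rot: [180.0, -0.0, -7.2]
ft_force: [-0.2, 0.2, -1.1]
finger_gap: 18.8
grip_force: 49.3
```

```bash
python3 - <<'E'
from h import *
from bench import sensors
np.set_printoptions(precision=2,suppress=True)
a=np.radians(-7.1); ex=np.array([np.cos(a),np.sin(a)]); ey=np.array([np.sin(a),-np.cos(a)])
im,c=snap('wrist','wT2'); s=sensors.sense(); print(s['tool_pos'],s['ft_force'])
tz=s['tool_pos'][2]-52.3
x,y=262,165; A=cv2.resize(im[y:y+75,x:x+100],None,fx=8,fy=8,interpolation=cv2.INTER_CUBIC)
i=A.astype(int); br=((i[...,2]>1.5*i[...,0])&(i[...,2]>70)).astype(np.uint8)
n,l,st,ce=cv2.connectedComponentsWithStats(br)
for k in range(1,n):
    if st[k,4]>300: print(st[k])
cv2.imwrite('pics/m9.png',A); print("tip z",tz)
E
```

```text
[ 576.58 -108.45   94.46] [ 0.47 -0.51  0.06]
[ 548  258   91   88 6029]
[ 399  414   86   82 5754]
[ 253  536   74   64 3231]
tip z 42.16383928943873
```

View pics/m9.png

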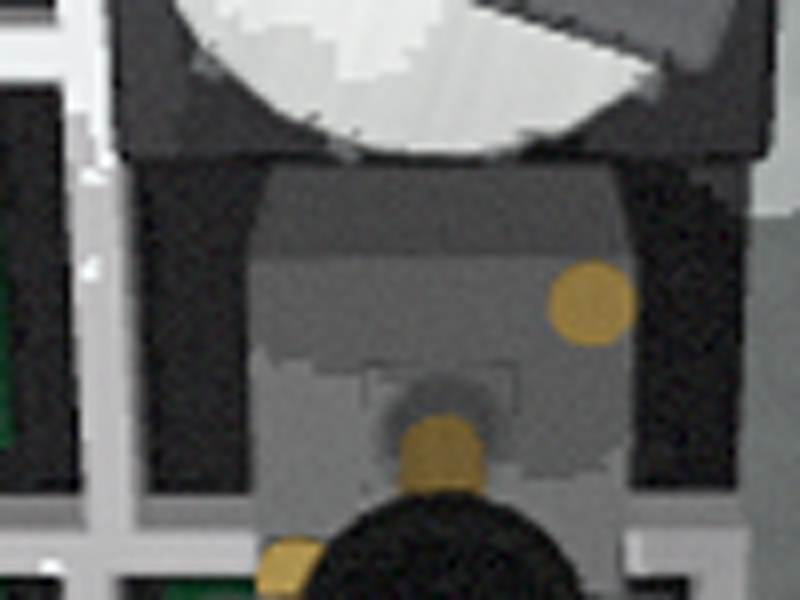

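Full picture: the block's top face spans columns 248-635 of the crop. The hole's dark disc is centred near (442,430), and the pin (399-485, lower rim at v=414) is over it and laterally centred. I'll refine the hole centre numerically from the earlier unobstructed picture.

```bash
python3 - <<'E'
from h import *
np.set_printoptions(precision=2,suppress=True)
a=np.radians(-7.1); ex=np.array([np.cos(a),np.sin(a)]); ey=np.array([np.sin(a),-np.cos(a)])
im,c=load('wT'); g=im.max(axis=2).astype(float)
for v in range(200,220): print(v,g[v,304:332].astype(int))
print("col317",im[180:222,316:319].max(axis=2).mean(axis=1).astype(int))
im,c2=load('wT2')
print("T2 col",im[190:225,316:319].max(axis=2).mean(axis=1).astype(int))
E
```

```text
200 [86 87 89 88 87 91 90 86 90 89 92 90 90 88 87 90 87 91 85 90 89 87 89 90
 89 89 90 99]
201 [86 87 89 89 86 89 85 89 92 91 88 84 88 85 89 82 86 91 85 87 88 89 89 90
 89 90 92 89]
202 [ 90  87 104 110 117  93  86  82  88  86  90  90  85  85  86  94  90  90
  88  89  91  90  87  88  89  88  87  90]
203 [108 111 112 116 115  94  88  88  83  86  86 107 119  94  86  94  89  88
  90  90  91  84  93  89  89  90  89  87]
204 [112 113 115  97 110 113 114 111 112 114 116 110 106  91  87  85  90  82
  89  87  87  92  88  87  89  89  91  88]
205 [114 111 111  94 109 114 112 115 113 106  94  92  90  87  78  78  79  84
  88  86  87  89  91  88  90  88  91  88]
206 [112 110 111  94 109 113 117 103  94  87  78  71  68  68  70  71  75  73
  82  86  85  92  88  92  90  90  88  88]
207 [113 113 114  97 107 113 105  96  78  73  67  67  67  67  69  67  69  68
  73  81  90  86  89  91  87  87  87  90]
208 [109 114 114  95 110 109 100  82  65  68  68  69  69  70  66  71  66  63
  72  77  86  93  89  88  91  89  88  88]
209 [111 111 114 113 116  98  92  77  65  63  66  62  69  72  66  69  68  64
  68  75
[... 852 characters left out ...]
1 114 112 115]
217 [112 110 112 114 112 112 103  96  96  95  91 105 109 109 113 100 104 102
  99 103 108 113 111 110 113 110 111 111]
218 [115 114 112 110 114 109 113 109 105 103 105 112 107 110 110 111 109 103
 105 110 112  98 109 111 110 116 108 110]
219 [113 111 112 108 111 112 112 115 106 103 106 109 108 107 107 113 109 113
 109 115 114  92 105 114 113 113 113 111]
col317 [ 28  71  69  67  67  70  68  68  69  68  66  84  88  88  90  89  90  87
  89  91  88  87  85  99  94  85  68  67  68  69  68  69  69  68  67  68
  77 110 109 107 108 110]
T2 col [ 69  71  72  68  67  68  71  85  90  91  89  92  89  92  89  91  91  89
  90  88  92  84  73  70  68  69  74 111 111 110 111 110 112 111 110]
```

>>> {"op": "apply_moves", "data": {"targets": [[0.6, 0, 0, 0, 0, 0, 1], [0, 0, 2, 0, 0, 0, 1], [0, 0, 2, 0, 0, 0, 1], [0, 0, 2, 0, 0, 0, 1], [0, 0, 2, 0, 0, 0, 1], [0, 0, 1, 0, 0, 0, 1], [0, 0, 0, 0, 0, 0, 1], [0, 0, 0, 0, 0, 0, 1]]}}

```text
time: 75.05
tool_pos: [577.1, -108.5, 85.4]
tcp_rot: [-180.0, -0.0, -7.2]
ft_force: [0.4, -0.7, 0.3]
finger_gap: 19.0
grip_force: 49.3
```

>>> {"op": "apply_moves", "data": {"targets": [[0, 0, 2, 0, 0, 0, 1], [0, 0, 2, 0, 0, 0, 1], [0, 0, 2, 0, 0, 0, 1], [0, 0, 2, 0, 0, 0, 1], [0, 0, 2, 0, 0, 0, 1], [0, 0, 0, 0, 0, 0, 1], [0, 0, 0, 0, 0, 0, 1]]}}

```text
time: 75.92
tool_pos: [577.1, -108.5, 75.3]
tcp_rot: [180.0, -0.0, -7.2]
ft_force: [-0.3, 0.7, -1.0]
finger_gap: 19.1
grip_force: 49.3
```

>>> {"op": "apply_moves", "data": {"targets": [[0, 0, 3, 0, 0, 0, 1], [0, 0, 3, 0, 0, 0, 1], [0, 0, 3, 0, 0, 0, 1], [0, 0, 2, 0, 0, 0, 1], [0, 0, 2, 0, 0, 0, 1], [0, 0, 1, 0, 0, 0, 1], [0, 0, 1, 0, 0, 0, 1], [0, 0, 0, 0, 0, 0, 1], [0, 0, 0, 0, 0, 0, 1]]}}

```text
time: 77.05
tool_pos: [577.1, -108.5, 60.4]
tcp_rot: [-180.0, -0.0, -7.2]
ft_force: [-0.5, -0.1, 0.1]
finger_gap: 19.0
grip_force: 49.5
```

>>> {"op": "apply_moves", "data": {"targets": [[0, 0, 0.7, 0, 0, 0, 1], [0, 0, 0.7, 0, 0, 0, 1], [0, 0, 0.6, 0, 0, 0, 1], [0, 0, 0, 0, 0, 0, 1], [0, 0, 0, 0, 0, 0, 1]]}}

```text
time: 77.68
tool_pos: [577.4, -108.6, 60.3]
tcp_rot: [180.0, -0.0, -7.2]
ft_force: [-7.9, 1.5, 14.3]
finger_gap: 18.7
grip_force: 50.7
```

The shoulder is seated (14 N at TCP z 60.3, as expected). Releasing and retreating.

>>> {"op": "apply_moves", "data": {"targets": [[0, 0, -1, 0, 0, 0, 1], [0, 0, 0, 0, 0, 0, 0.35], [0, 0, 0, 0, 0, 0, 0.35], [0, 0, 0, 0, 0, 0, 0.35], [0, 0, -20, 0, 0, 0, 0.35], [0, 0, -35, 0, 0, 0, 0.35], [0, 0, -40, 0, 0, 0, 0.35], [0, 0, -40, 0, 0, 0, 0], [0, 0, -20, 0, 0, 0, 0], [-40, -20, 0, 0, 0, 0, 0], [-40, -20, 0, 0, 0, 0, 0], [0, 0, 0, 0, 0, 0, 0], [0, 0, 0, 0, 0, 0, 0]]}}

```text
time: 79.3
tool_pos: [502.9, -58.9, 214.6]
tcp_rot: [180.0, -0.0, -7.2]
ft_force: [0.6, -1.0, 0.2]
finger_gap: 85.6
grip_force: 0.0
```

```bash
python3 - <<'E'
from h import *
sc,cc=snap('scene','cF'); im,c=snap('wrist','wF'); s,cs=snap('side','sF')
w=proj(cc,[(575,-60,40)])[0]; u=proj(cs,[(575,-60,40)])[0]
a=crop(sc,w,100,75,4); b=crop(s,u,100,75,4)
cv2.imwrite('pics/m10.png',np.vstack([np.hstack([a,b]),cv2.resize(im,None,fx=.75,fy=.75,interpolation=cv2.INTER_AREA).copy()[:,:480] if 0 else cv2.copyMakeBorder(cv2.resize(im[50:350],(640,300)),0,0,0,160,cv2.BORDER_CONSTANT)]))
E
```

```text
(no output)
```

View pics/m10.png

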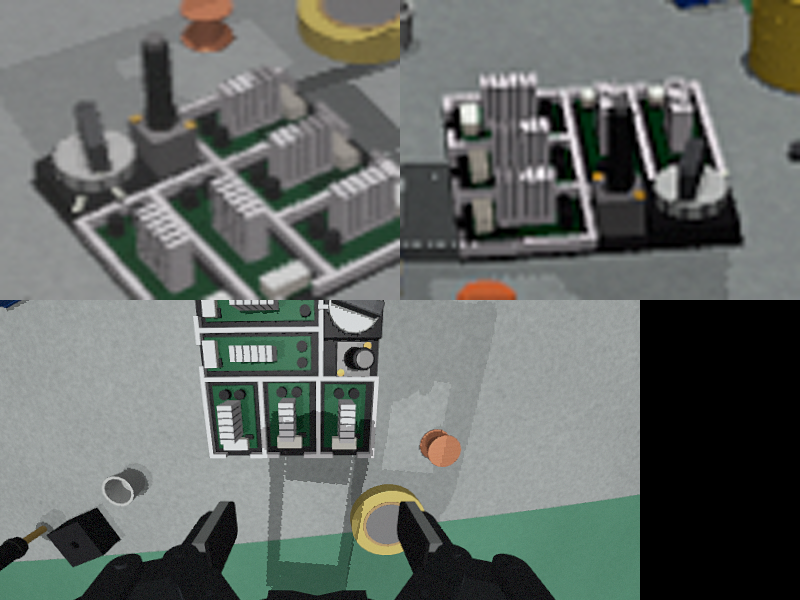

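The probe is upright in the terminal and the collar is locked. Board s1 (wrist 232,420) looks slightly skewed, so I'll refit it numerically.

```bash
python3 chk.py wF2 s1 s2 s3; python3 - <<'E'
from h import *
v=cv2.imread('pics/wF2.png'); d=cv2.imread('pics/wF2d.png'); c=dict(np.load('pics/wF2.npz'))
o=proj(c,[(519,20,10)])[0]; cv2.imwrite('pics/m11.png',np.hstack([crop(v,o,80,100,5),crop(d,o,80,100,5)]))
E
```

```text
s1 offset [ 0.6 -0.3] yaw 179.9 87 1102
s2 offset [3.3 0.2] yaw 179.8 340 1251
s3 offset [1.4 0.7] yaw 179.9 94 1384
```

View pics/m11.png

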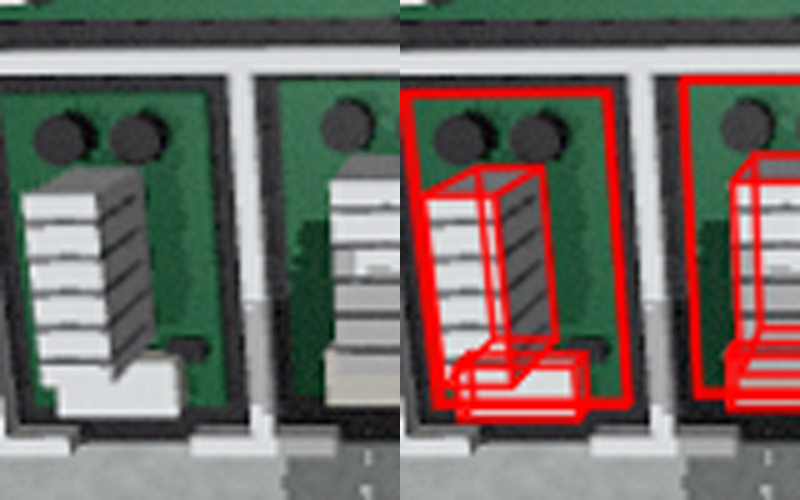

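The board lies flat and square in its bay; the skew was only perspective. Everything is in place, so I'm handing in.

```bash
python3 -c "
from bench import r
print(r.hand_in())"
```

```text
the job is handed in; nothing more can be done
None
```

The job is handed in, with no verdict returned: in the last pictures all five boards lie in their bays with plugs at the notches, the collar is at its locked stop, and the probe is home in the terminal (about 79 s of the 210 s used).

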